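Pack the caramels into the cake keeper

ROBOT

A 6-joint arm with a two-finger parallel gripper is mounted at the origin on the work surface. World frame = base frame: x ahead of the robot, y to its left, z up, the work surface at z = 0. Lengths are in mm, angles in rad, forces in N, time in s.
With the tool pointing down it reaches from about 275 to 1000 mm from the base axis. Payload 8.4 kg.
Tool frame: the origin (TCP) lies at the very end of the fingers, on their centre line; the grasp point (between the pads) lies 19 mm behind it (r.tcp_to_grasp is the distance from the TCP to the grasp point, in mm); z points along the fingers, y is the line along which they close (so a half turn about z gives the same grasp; the last joint's range is limited). The gripper opens to 85 mm and grips with 20 to 120 N. Pads are 22 mm wide; open, the fingers measure 114 mm over their backs; the gripper's body (76 mm by 85 mm) begins 54 mm behind the grasp point. The pads swing forward as they close: fully open they stand 13 mm farther back than shut.
Start: joints at [-1.142, 0.353, 1.633, -0, 1.155, -0.002], TCP at [260.998, -567.898, 231.281] pointing down, gripper open.
Joint ranges: [-2.63, 2.63], [-0.92, 2.1], [0.06, 2.66], [-1.3, 4.44], [0, 2.69], [-3.02, 3.02]. Speed limits (rad/s): [2.22, 2.22, 2.79, 3.14, 3.14, 3.14].

INTERFACE

Orientations are given as [roll, pitch, yaw] about the fixed x, y, z axes, in that order (R = Rz(yaw) Ry(pitch) Rx(roll)).
In Python, from rig import r gives the robot as it stands. The module is installed in compiled form; this text tells all that it offers.
- The arm moves only by the tool play_rows, never from a script. Its argument "rows" is a list of rows, each an object with "dp": the shift along the tool's x, y, z in units of 40 mm (1.0 is 40 mm), a list of three; "turn": the turn, a rotation vector about the tool's x, y, z in units of 6 degrees (1.0 is 6 degrees), a list of three; "fingers": the closure, from 0 (fully open) to 1 (shut). In form: [{"dp": [tx, ty, tz], "turn": [wx, wy, wz], "fingers": fingers}, ...]. A call has 1 to 5 rows; each row shifts and turns the commanded pose from where the row before left it, along the tool's axes as they then stand; what a row does not reach is not made up. A row lasts 1/12 s, in which the tool goes at most 41.7 mm and 7.16 degrees, less where a joint would pass 70% of its speed; a pose out of reach is approached as far as the arm can. A call is refused whole if a number of a shift passes 1 or a number of a turn 1, either way. A call with a gripper value outside its range is refused whole. The fingers move at their own pace and stop on an object; "force" is the grip in N (left out, the last holds). Time passes only in rows, so rows that do not move let the fingers close. It gives the time, the measured TCP pose, the force, the opening and the grip force at its end, in the units of the state.
- r.sense(): the state, without advancing time (a new reading comes with each control period).
- r.grab_frame(name): name is "scene" or "top" or "wrist"; returns a dict with "pixels" (400x640x3 uint8, red, green, blue), "fx", "fy", "cx", "cy" (pixels), "pose" (4x4, takes a point from camera to world coordinates). Camera axes: x right, y down, z forward; pixel columns grow to the right and rows downward; lengths in mm; the calibration is good to about 2 mm. A picture is of the moment at which its call begins. There is no depth.
- r.sign_off(): hands the job in; it is judged then, once.
The state is a dict: "clock": time; "qpos": joint angles; "qvel": joint speeds; "joint_efforts": joint torques, N m; "eef_pos": TCP position; "tcp_rot": TCP orientation; "contact_force": force on the tool from outside, world axes, zero at the start; "wrist_torque": the same for the moment, N m; "opening": opening from 0.0 (shut) to 1.0 (fully open); "grasp_force": force on a finger pad.
Only numpy, scipy, OpenCV 4.12 (cv2) and the standard library are available. Lean on these libraries where they do the work, as an engineer would, in place of code of your own. Each camera call takes 0.05 s, during which the arm holds its last target. There are 200 camera calls.

TASK

Put the caramels away in the cake keeper: turn the blue square dish, which is drying mouth-down, mouth-up and stand it on the square mark on the keeper's base, with every caramel on the counter put into it. Then close the keeper: with the cover tilted, hook its orange tongue under the bar of the base and swing the cover down until it sits flat on the base. Leave the other things on the counter where they are.

Things in the scene. Friction and masses are not known exactly. Their poses are not given: they have to be found in the camera images.
- base: Cake keeper base, fixed, place and yaw vary: wooden board 10 mm thick, x = -96.5 to +70.5, y = -75 to +75 mm. Origin on its underside below the middle of the pale square mark (66 mm); z up, x from the slot (robot's side) to the far curb. No side walls.
- mark (a point): Middle of the square mark, on the board's top (10 mm above the base's origin), axes as the base's. The closed cover's origin lies here, with 2.5 mm play either way in x and 4 mm in y.
- slot (a point): Foot of the slot's back wall, middle, on the board's top: 88.5 mm to -x of the mark; axes as the base's. The slot opens to +x, is 13 mm high, 78 mm wide (y = -39 to +39). The black bar over it is 6 mm thick (13 to 19 mm above the board) and overhangs the slot by 10 mm (x = 0 to +10 here), bar, back wall and slot ends span y = -47 to +47.
- curb (a point): Foot of the far curb's inner face, middle, on the board's top: 62.5 mm to +x of the mark. The black curb is 12 mm high, 8 mm thick, 110 mm long in y, so the cover cannot slide in flat.
- cover: Keeper's cover, loose, about 250 g, mint green: square dome 120 x 120 x 72 mm high, open below, 4 mm walls; origin in the middle of its open underside, z up through its top. From its -x bottom edge sticks an orange tongue: 26 mm long (x = -60 to -86), 70 wide, 5 thick (z = 0 to 5). Starts on the counter, open side down.
- tongue (a point): Tip of the tongue, middle of its lower edge (cover frame x = -86, y = 0, z = 0), axes as the cover's.
- knob (a point): Centre of the cover's black square knob, 24 x 24 mm, 26 mm high (z = 72 to 98 mm in the cover's frame, this point at 85), sides along the cover's x and y; axes as the cover's.
- dish: Blue square dish, loose, about 150 g, 60 x 60 mm outside, 46 mm high, straight walls 4 mm, inside 52 x 52. Origin in the middle of the outside of its bottom; z points out of its mouth (down at the start, when it stands on its rim); sides along its x and y. It lies steadily on any of its sides.
- caramel0: Wrapped caramel (red, pale band), hard block 22 x 22 x 16 mm (x, y, z), about 15 g; origin in the middle of its underside (centre at z = 8 mm). May be absent.
- caramel1: Wrapped caramel (yellow, pale band), hard block 22 x 22 x 16 mm (x, y, z), about 15 g; origin in the middle of its underside (centre at z = 8 mm). May be absent.
- caramel2: Wrapped caramel (green, pale band), hard block 22 x 22 x 16 mm (x, y, z), about 15 g; origin in the middle of its underside (centre at z = 8 mm). May be absent.
- caramel3: Wrapped caramel (orange, pale band), hard block 22 x 22 x 16 mm (x, y, z), about 15 g; origin in the middle of its underside (centre at z = 8 mm). May be absent.
- caramel4: Wrapped caramel (dark blue, pale band), hard block 22 x 22 x 16 mm (x, y, z), about 15 g; origin in the middle of its underside (centre at z = 8 mm). May be absent.
- caramel5: Wrapped caramel (white, pale band), hard block 22 x 22 x 16 mm (x, y, z), about 15 g; origin in the middle of its underside (centre at z = 8 mm). May be absent.
- paper_case0: Bystander: pink baking case, rim radius 30, 34 mm high; origin underside.
- paper_case1: Bystander: light green baking case, rim radius 30, 34 mm high; origin underside.
- spatula: Bystander: spatula lying on the counter.
- spice_jar: Bystander: amber spice jar with red cap, radius 22, 60 mm high; origin underside.
- timer: Bystander: round white kitchen timer, radius 30, 35 mm high; origin underside.

How it is judged (in metres and radians):
On the way, in this order (a step that is already met when the one before it is completed fails the run):
1. the dish stands mouth-up on the mark with every caramel in it (angle between dish's own z axis and vertical below 0.15 rad and distance between dish and mark below 0.03 m and x of caramel0 in the frame of dish between -0.028 and 0.028 m and y of caramel0 in the frame of dish between -0.028 and 0.028 m and z of caramel0 in the frame of dish between 0 and 0.052 m and x of caramel1 in the frame of dish between -0.028 and 0.028 m and y of caramel1 in the frame of dish between -0.028 and 0.028 m and z of caramel1 in the frame of dish between 0 and 0.052 m and x of caramel2 in the frame of dish between -0.028 and 0.028 m and y of caramel2 in the frame of dish between -0.028 and 0.028 m and z of caramel2 in the frame of dish between 0 and 0.052 m and x of caramel3 in the frame of dish between -0.028 and 0.028 m and y of caramel3 in the frame of dish between -0.028 and 0.028 m and z of caramel3 in the frame of dish between 0 and 0.052 m and x of caramel4 in the frame of dish between -0.028 and 0.028 m and y of caramel4 in the frame of dish between -0.028 and 0.028 m and z of caramel4 in the frame of dish between 0 and 0.052 m and x of caramel5 in the frame of dish between -0.028 and 0.028 m and y of caramel5 in the frame of dish between -0.028 and 0.028 m and z of caramel5 in the frame of dish between 0 and 0.052 m), for 0.3 s.
2. the tilted cover's tongue is hooked under the bar (x of tongue in the frame of slot between -0.004 and 0.006 m and z of tongue in the frame of slot between -0.003 and 0.009 m and y of tongue in the frame of slot between -0.008 and 0.008 m and angle between cover's own z axis and vertical between 0.06 and 0.9 rad), for 0.1 s.
At the end, for the whole second after the job is handed in: Dish mouth-up (within 0.15 rad) under the cover, within 30 mm of the mark, every present caramel in it; cover flat on the base (within 3 mm and 0.035 rad), within 8 mm of the mark and 0.1 rad of the base's yaw, tongue under the bar by 4 mm or more; all at rest and released (all of step 1 and distance between cover and mark below 0.008 m and z of cover in the frame of mark below 0.003 m and angle between cover's own z axis and vertical below 0.035 rad and x of tongue in the frame of slot below 0.006 m and angle between the x axis of cover and the x axis of base, either way round below 0.1 rad and linear speed of each of cover, dish below 0.01 m/s); the robot touches nothing.
It fails at once if a bystander is moved by more than 30 mm (distance of any of paper_case0, paper_case1, spatula, spice_jar, timer from where it was at the start of the episode above 0.03 m).
Of caramel0, caramel1, caramel2, caramel3, caramel4, caramel5 only 4 to 6 are there at a start; the rules pass over those that are not, and their reading is None.
At some moment in a run one of dish, caramel0, caramel1, caramel2, caramel3, caramel4, caramel5 may be knocked a few centimetres aside while the robot is not near it.
Once in a run the grip may slacken for a moment while it holds something.
It also fails if it takes over 200 s, if anything falls off the work surface, if the arm or the gripper's body presses on something with over 40 N, if the wrist force passes 120 N, or if a joint passes its speed limit or range.

## Working session

There is one attempt and no reset: what is moved stays moved. The work goes in short steps, Python scripts to look and compute and a tool call to move; the robot and the scene stay as the last step left them, time stands still between calls to the robot, and variables do not carry over. Pictures are saved under pics/ and viewed, at most 14 in all, crops included, and the job is handed in when it is done.

Besides the shell and the picture viewer there is one more tool, called after "Call:" by a JSON object that holds its "name" and its "arguments", one argument or row to a line. play_rows: Moves the arm, as the interface text tells. Its arguments: {"type":"object","properties":{"rows":{"type":"array"},"force":{"type":"number"}},"required":["rows"]}

```bash
mkdir -p pics
python3 - <<'E'
from rig import r
import cv2,numpy as np
s=r.sense();print(s)
for n in("top","scene"):
    f=r.grab_frame(n);cv2.imwrite(f"pics/{n}0.png",cv2.cvtColor(f["pixels"],cv2.COLOR_RGB2BGR))
    print(n,f["fx"],f["fy"],f["cx"],f["cy"],np.round(f["pose"],3).tolist())
E
```

```text
{'clock': 0.0, 'qpos': array([-1.14243459e+00,  3.53670333e-01,  1.63414684e+00,  7.85262596e-06,
        1.15520647e+00, -2.41439510e-03]), 'qvel': array([-0.00048505, -0.00038003,  0.00045172, -0.00052978,  0.00044376,
       -0.00025005]), 'joint_efforts': array([-1.51813358e-03, -6.05259347e+01, -3.42061543e+01, -1.33713456e-04,
        9.49459733e-03, -4.19044213e-06]), 'eef_pos': array([ 260.77670803, -567.46058251,  230.54239366]), 'tcp_rot': array([-3.14016168e+00, -1.06346079e-05,  4.30772949e-01]), 'contact_force': array([ 0.00513291, -0.71485531, -0.11273408]), 'wrist_torque': array([-0.00563153, -0.03484958,  0.04885173]), 'grasp_force': 0.0, 'opening': 0.999868674168497}
top 384.4248162608482 384.4248162608482 324.34030959411075 199.18059223871973 [[0.057, -0.978, 0.202, 347.416], [-0.998, -0.056, 0.007, -16.875], [0.004, -0.202, -0.979, 1145.629], [0.0, 0.0, 0.0, 1.0]]
scene 400.53308061152615 400.53308061152615 320.4793603932992 190.42385813892625 [[-0.346, 0.552, -0.759, 1652.555], [0.938, 0.201, -0.282, 379.22], [-0.003, -0.81, -0.587, 933.407], [0.0, 0.0, 0.0, 1.0]]
```

View pics/top0.png

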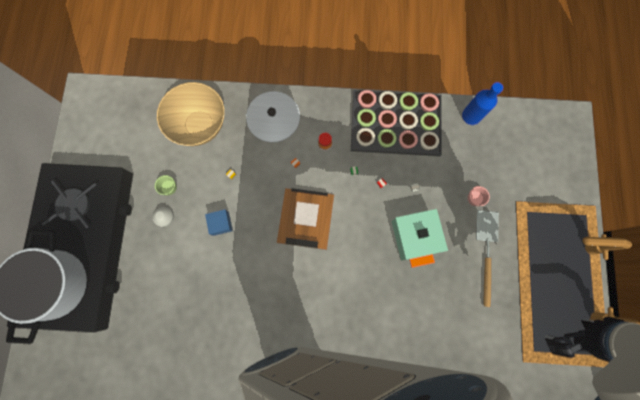

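View pics/scene0.png

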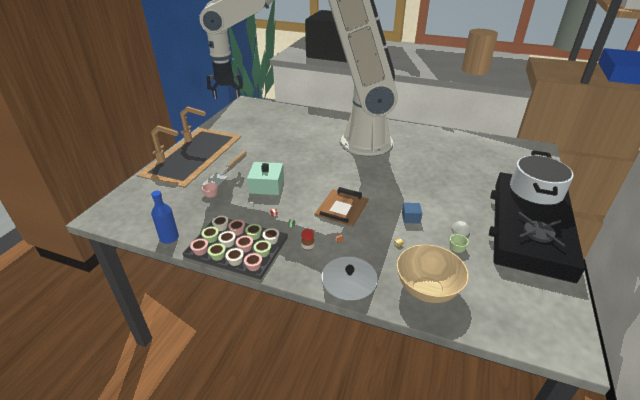

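The top view shows the base at (306,218), its mark at (306,214), the dish at (218,221) and the cover at (421,233) with its tongue towards the robot. Caramels are yellow (230,173), orange (295,162), green (354,170), red (381,183) and white (415,188). The scene view agrees.

```bash
cat > h.py <<'E'
from rig import r
import cv2,numpy as np
from scipy.spatial.transform import Rotation as Ro
from scipy.linalg import logm
def grab(n,save=None):
    f=r.grab_frame(n)
    if save: cv2.imwrite(f"pics/{save}.png",cv2.cvtColor(f["pixels"],cv2.COLOR_RGB2BGR))
    f["hsv"]=cv2.cvtColor(f["pixels"],cv2.COLOR_RGB2HSV);return f
def ray(f,u,v,z):
    P=np.array(f["pose"]);d=P[:3,:3]@[(u-f["cx"])/f["fx"],(v-f["cy"])/f["fy"],1];o=P[:3,3]
    return o+d*(z-o[2])/d[2]
def pix(f,p):
    P=np.array(f["pose"]);c=P[:3,:3].T@(np.array(p)-P[:3,3])
    return np.array([f["fx"]*c[0]/c[2]+f["cx"],f["fy"]*c[1]/c[2]+f["cy"]])
def blobs(f,lo,hi,amin=8,z=None,roi=None):
    m=cv2.inRange(f["hsv"],np.array(lo),np.array(hi))
    if roi: k=np.zeros_like(m);k[roi[1]:roi[3],roi[0]:roi[2]]=1;m=m*k
    out=[]
    for c in cv2.findContours(m,cv2.RETR_EXTERNAL,cv2.CHAIN_APPROX_NONE)[0]:
        c=c.reshape(-1,2);a=len(c)
        M=np.zeros_like(m);cv2.drawContours(M,[c],-1,1,-1);ar=int(M.sum())
        if ar<amin: continue
        ys,xs=np.nonzero(M);b=cv2.boxPoints(cv2.minAreaRect(c.astype(np.float32)))
        out.append((ar,np.array([xs.mean(),ys.mean()]),b))
    return sorted(out,key=lambda t:-t[0])
def T(p,R):
    X=np.eye(4);X[:3,:3]=R;X[:3,3]=p;return X
def cur():
    s=r.sense();return T(s["eef_pos"],Ro.from_euler("xyz",s["tcp_rot"]).as_matrix())
def down(yaw): # tool down, tool x at yaw, y = yaw-90
    return Ro.from_euler("xyz",[np.pi,0,yaw]).as_matrix()
def plan(A,B,n=None):
    """identical rows taking A to B along a screw"""
    X=np.linalg.inv(A)@B;w=Ro.from_matrix(X[:3,:3]).as_rotvec();
    n0=max(1,int(np.ceil(max(abs(np.degrees(w)).max()/6,np.linalg.norm(np.degrees(w))/7.1,np.linalg.norm(X[:3,3])*1.02/40))));n=n or n0
    L=np.real(logm(X))/n
    from scipy.linalg import expm
    S=expm(L);print(n,"rows dp",np.round(S[:3,3]/40,3),"turn",np.round(np.degrees(w)/6/n,3));return B
E
python3 - <<'E'
from h import *
f=grab("top")
cv2.imwrite("pics/crop0.png",cv2.resize(cv2.cvtColor(f["pixels"][125:285,140:500],cv2.COLOR_RGB2BGR),None,fx=2.2,fy=2.2,interpolation=cv2.INTER_CUBIC))
def sh(n,b,z):
    for a,c,bx in b[:3]:
        print(n,a,c.round(1),ray(f,*c,z)[:2].round(1),"box",[ray(f,*q,z)[:2].round(0).tolist() for q in bx])
R=(140,130,480,280)
sh("mint",blobs(f,(70,60,100),(88,255,255),200,roi=R),72)
sh("orange",blobs(f,(8,200,150),(16,255,255),8,roi=R),5)
sh("mark",blobs(f,(0,0,190),(30,60,255),60,roi=(270,190,340,250)),10)
sh("dish",blobs(f,(98,120,40),(118,255,255),100,roi=(200,195,240,245)),46)
sh("darkblue",blobs(f,(98,120,20),(130,255,255),6,roi=R),16)
sh("yellow",blobs(f,(18,120,120),(32,255,255),6,roi=(215,160,245,185)),16)
sh("red",blobs(f,(0,150,100),(6,255,255),6,roi=(370,170,395,195)),16)
sh("green",blobs(f,(40,80,40),(85,255,255),6,roi=(345,160,365,180)),16)
sh("orc",blobs(f,(5,120,100),(18,255,255),6,roi=(285,155,303,170)),16)
sh("white",blobs(f,(0,0,170),(179,60,255),6,roi=(405,180,425,197)),16)
E
```

```text
mint 1783 [420.3 233.8] [ 485.9 -283.2] box [[525.0, -206.0], [563.0, -327.0], [446.0, -356.0], [410.0, -237.0]]
orange 159 [421.7 260.5] [ 415.9 -304.6] box [[417.0, -270.0], [435.0, -334.0], [415.0, -339.0], [397.0, -275.0]]
mark 456 [306.2 213.6] [534.8  43. ] box [[505.0, 78.0], [570.0, 73.0], [564.0, 9.0], [500.0, 14.0]]
dish 330 [217.2 222.1] [489.4 295.5] box [[510.0, 330.0], [524.0, 277.0], [469.0, 261.0], [456.0, 313.0]]
darkblue 330 [217.2 222.1] [493.3 304.1] box [[514.0, 340.0], [529.0, 286.0], [473.0, 268.0], [459.0, 322.0]]
yellow 24 [232.4 175.2] [638.9 274.1] box [[632.0, 284.0], [651.0, 272.0], [645.0, 265.0], [627.0, 276.0]]
yellow 13 [228.  171.8] [648.7 288.6] box [[643.0, 296.0], [658.0, 284.0], [655.0, 280.0], [640.0, 292.0]]
red 13 [379.2 183.9] [ 637.4 -171.7] box [[643.0, -164.0], [646.0, -169.0], [632.0, -179.0], [629.0, -174.0]]
green 12 [351.3 170.6] [674.4 -85.8] box [[681.0, -81.0], [683.0, -87.0], [668.0, -91.0], [666.0, -85.0]]
green 12 [356.5 170. ] [ 677.1 -101.5] box [[668.0, -100.0], [687.0, -100.0], [687.0, -103.0], [668.0, -103.0]]
orc 23 [296.7 164.1] [685.2  81.8] box [[680.0, 91.0], [695.0, 79.0], [689.0, 72.0], [674.0, 85.0]]
orc 11 [292.9 160.3] [696.8  94.3] box [[692.0, 101.0], [706.0, 90.0], [703.0, 87.0], [689.0, 98.0]]
white 10 [414.7 189.9] [ 625.  -279.4] box [[626.0, -273.0], [631.0, -285.0], [625.0, -286.0], [620.0, -275.0]]
```

View pics/crop0.png

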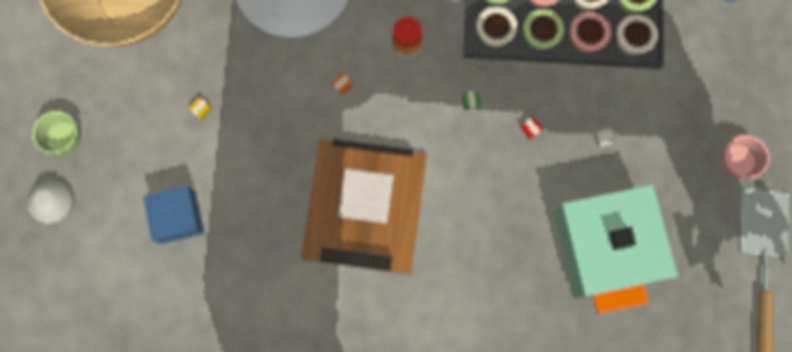

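Five caramels are visible in the crop: yellow (200,107), orange (342,82), green (471,100), red (531,127) and white (605,137). There is no dark-blue one. The dish is at (172,213), the mark at (366,195) and the knob at (622,238).

Run:
```python
from h import *
A=cur();B=plan(A,T([440,-5,380],down(-.1)));C=plan(B,T([440,270,260],down(.29)))
f=grab("wrist");print(np.round(np.linalg.inv(A)@np.array(f["pose"]),3),f["fx"],f["cx"],f["cy"])
```

```text
16 rows dp [ 0.439 -0.824 -0.233] turn [-0.001  0.     0.317]
8 rows dp [ 0.061 -0.863  0.375] turn [ 0.     0.    -0.466]
[[   0.      -0.963   -0.269   68.597]
 [   1.       0.       0.       1.145]
 [  -0.      -0.269    0.963 -142.011]
 [   0.       0.       0.       1.   ]] 286.2976560775788 321.9749018093399 205.38155671159677
```

Call:
{"name": "play_rows", "arguments": {
  "rows": [
    {"dp":[0.439,-0.824,-0.233],"turn":[0,0,0.317],"fingers":0},
    {"dp":[0.439,-0.824,-0.233],"turn":[0,0,0.317],"fingers":0},
    {"dp":[0.439,-0.824,-0.233],"turn":[0,0,0.317],"fingers":0},
    {"dp":[0.439,-0.824,-0.233],"turn":[0,0,0.317],"fingers":0},
    {"dp":[0.439,-0.824,-0.233],"turn":[0,0,0.317],"fingers":0}
  ]
}}

```text
clock: 0.62
eef_pos: [283.9, -381.0, 278.0]
tcp_rot: [-3.141, 0.0, 0.262]
contact_force: [0.8, 0.2, 0.1]
opening: 1.0
grasp_force: 0.0
```

Call:
{"name": "play_rows", "arguments": {
  "rows": [
    {"dp":[0.439,-0.824,-0.233],"turn":[0,0,0.317],"fingers":0},
    {"dp":[0.439,-0.824,-0.233],"turn":[0,0,0.317],"fingers":0},
    {"dp":[0.439,-0.824,-0.233],"turn":[0,0,0.317],"fingers":0},
    {"dp":[0.439,-0.824,-0.233],"turn":[0,0,0.317],"fingers":0},
    {"dp":[0.439,-0.824,-0.233],"turn":[0,0,0.317],"fingers":0}
  ]
}}

```text
clock: 1.03
eef_pos: [337.5, -202.4, 325.0]
tcp_rot: [3.141, -0.0, 0.096]
contact_force: [0.7, 0.2, -0.1]
opening: 1.001
grasp_force: 0.0
```

Call:
{"name": "play_rows", "arguments": {
  "rows": [
    {"dp":[0.439,-0.824,-0.233],"turn":[0,0,0.317],"fingers":0},
    {"dp":[0.439,-0.824,-0.233],"turn":[0,0,0.317],"fingers":0},
    {"dp":[0.439,-0.824,-0.233],"turn":[0,0,0.317],"fingers":0},
    {"dp":[0.439,-0.824,-0.233],"turn":[0,0,0.317],"fingers":0},
    {"dp":[0.439,-0.824,-0.233],"turn":[0,0,0.317],"fingers":0}
  ]
}}

```text
clock: 1.45
eef_pos: [420.2, -34.8, 371.8]
tcp_rot: [3.141, -0.001, -0.069]
contact_force: [-0.3, -1.2, -0.1]
opening: 0.998
grasp_force: 0.0
```

Call:
{"name": "play_rows", "arguments": {
  "rows": [
    {"dp":[0.439,-0.824,-0.233],"turn":[0,0,0.317],"fingers":0},
    {"dp":[0,0,0],"turn":[0,0,0],"fingers":0},
    {"dp":[0,0,0],"turn":[0,0,0],"fingers":0}
  ]
}}

```text
clock: 1.7
eef_pos: [440.5, -3.5, 380.5]
tcp_rot: [3.142, -0.0, -0.096]
contact_force: [-0.3, -0.6, -0.1]
opening: 0.998
grasp_force: 0.0
```

Run:
```python
from h import *
A=cur();print(A[:3,3],r.sense()["tcp_rot"],r.sense()["qpos"].round(2))
f=grab("wrist","w1");C=plan(A,T([440,270,260],down(.29)))
```

```text
[440.46544627  -3.50567365 380.50853379] [ 3.14157947e+00 -1.05531497e-04 -9.64435693e-02] [-0.01 -0.07  1.8  -0.    1.41  1.66]
8 rows dp [ 0.061 -0.858  0.377] turn [ 0.    -0.    -0.461]
```

View pics/w1.png

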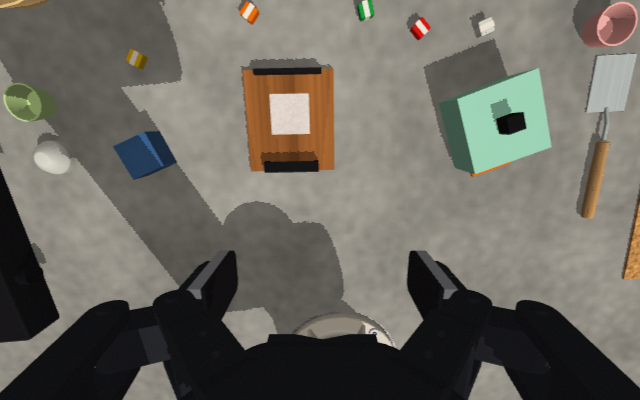

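The wrist view shows the mark (290,113), bars (288,71) and (291,166), the dish (145,154) and the cover knob (511,123). The caramels are yellow (136,58), orange (249,12), green (365,8), red (420,28) and white (486,26), so five in all.

```bash
cat >> h.py <<'E'
def sh(f,n,b,z,k=2):
    for a,c,bx in b[:k]:
        q=np.array([ray(f,*p,z)[:2] for p in bx]);e1=q[1]-q[0];e2=q[2]-q[1]
        if np.linalg.norm(e2)>np.linalg.norm(e1): e1,e2=e2,e1
        print(n,a,c.round(1),"mid",ray(f,*c,z)[:2].round(1),"boxmid",q.mean(0).round(1),"size",np.linalg.norm(e1).round(1),np.linalg.norm(e2).round(1),"yaw",np.round(np.arctan2(e1[1],e1[0])%np.pi,3))
E
python3 - <<'E'
from h import *
f=grab("wrist")
sh(f,"mark",blobs(f,(0,0,190),(30,60,255),60,roi=(255,80,325,145)),10)
sh(f,"dish",blobs(f,(100,100,20),(125,255,255),100,roi=(100,110,190,200)),46)
h=f["hsv"]
for p in[(145,145),(165,155),(125,170),(300,71),(291,166),(291,169),(136,58),(249,12),(486,26),(505,80),(458,160)]:print(p,h[p[1],p[0]])
sh(f,"curb",blobs(f,(0,0,0),(179,255,38),100,roi=(240,60,340,82)),22)
sh(f,"bar",blobs(f,(0,0,0),(179,255,38),100,roi=(240,150,340,172)),29)
sh(f,"mint",blobs(f,(65,60,190),(90,255,255),200,roi=(400,60,560,190)),72)
sh(f,"knob",blobs(f,(0,0,0),(179,255,38),50,roi=(480,100,535,145)),98)
E
```

```text
mark 1569 [288.5 112.9] mid [534.2  42.4] boxmid [533.4  43. ] size 66.0 65.4 yaw 3.073
dish 1861 [143.6 153.4] mid [492.7 283.6] boxmid [491.6 284.1] size 83.8 63.7 yaw 1.894
(145, 145) [105 153 113]
(165, 155) [106 145  60]
(125, 170) [23 24 96]
(300, 71) [150  20  25]
(291, 166) [150  12  22]
(291, 169) [ 0  0 22]
(136, 58) [ 23 250 147]
(249, 12) [ 13 139 233]
(486, 26) [ 18  28 234]
(505, 80) [ 74  63 210]
(458, 160) [73 74 86]
curb 400 [285.8  70. ] mid [598.9  37. ] boxmid [599.   37.5] size 107.0 8.8 yaw 1.473
bar 531 [290.3 165.5] mid [447.4  48.6] boxmid [447.5  49. ] size 89.5 17.3 yaw 1.493
mint 6388 [504.7 119.9] mid [ 489.4 -287. ] boxmid [ 488.  -288.5] size 127.5 121.8 yaw 1.787
knob 464 [510.2 122. ] mid [ 486.8 -279.1] boxmid [ 486.8 -279.3] size 37.1 26.8 yaw 1.797
```

Call:
{"name": "play_rows", "arguments": {
  "rows": [
    {"dp":[0.06,-0.86,0.38],"turn":[0,0,-0.46],"fingers":0},
    {"dp":[0.06,-0.86,0.38],"turn":[0,0,-0.46],"fingers":0},
    {"dp":[0.06,-0.86,0.38],"turn":[0,0,-0.46],"fingers":0},
    {"dp":[0.06,-0.86,0.38],"turn":[0,0,-0.46],"fingers":0},
    {"dp":[0.06,-0.86,0.38],"turn":[0,0,-0.46],"fingers":0}
  ]
}}

```text
clock: 2.22
eef_pos: [452.3, 166.2, 303.5]
tcp_rot: [3.141, 0.0, 0.14]
contact_force: [1.4, -0.6, -0.2]
opening: 1.0
grasp_force: 0.0
```

Call:
{"name": "play_rows", "arguments": {
  "rows": [
    {"dp":[0.06,-0.86,0.38],"turn":[0,0,-0.46],"fingers":0},
    {"dp":[0.06,-0.86,0.38],"turn":[0,0,-0.46],"fingers":0},
    {"dp":[0.06,-0.86,0.38],"turn":[0,0,-0.46],"fingers":0},
    {"dp":[0,0,0],"turn":[0,0,0],"fingers":0},
    {"dp":[0,0,0],"turn":[0,0,0],"fingers":0}
  ]
}}

```text
clock: 2.63
eef_pos: [439.5, 268.5, 257.6]
tcp_rot: [3.141, 0.003, 0.286]
contact_force: [0.3, -0.3, -0.8]
opening: 1.001
grasp_force: 0.0
```

Run:
```python
from h import *
f=grab("wrist","w2");print(cur()[:3,3],r.sense()["tcp_rot"])
h=f["hsv"]
b=blobs(f,(95,90,15),(128,255,255),100)
for x in b[:3]: print(x[0],x[1],x[2].round(0).tolist())
sh(f,"dish",b,46)
```

```text
[440.06456676 267.84209025 258.36547193] [3.14063939e+00 1.37426140e-03 2.84493194e-01]
2510 [311.0187251  134.52151394] [[286.0, 109.0], [335.0, 109.0], [335.0, 160.0], [286.0, 160.0]]
dish 2510 [311.  134.5] mid [491.5 296.1] boxmid [490.7 296.5] size 59.4 57.4 yaw 0.299
```

View pics/w2.png

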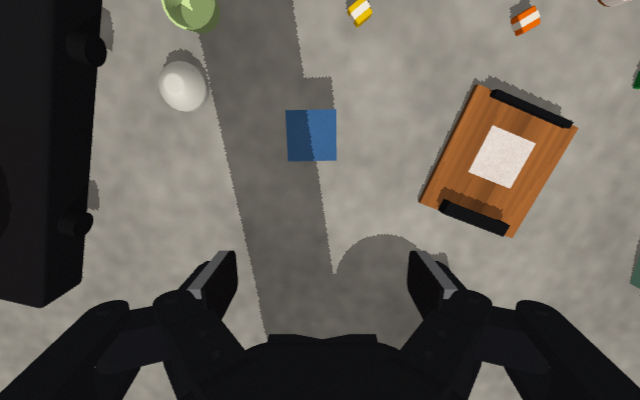

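The wrist view shows the dish squarely at (311,134), aligned with the tool. Next I grasp it tilted inward and turn it 90° twice about the closing axis.

```bash
cat >> h.py <<'E'
def tp(G,yaw,phi,back=0,off=19):
    R=down(yaw)@Ro.from_euler("y",phi,degrees=True).as_matrix()
    return T(np.array(G)+R[:,2]*(off-back),R)
E
python3 - <<'E'
from h import *
y=.285;G=[491,296.3,28]
A=cur();B=plan(A,tp(G,y,-45,75));C=plan(B,tp(G,y,-45));
print(B[:3,3],C[:3,3])
E
```

```text
8 rows dp [ 0.498 -0.041  0.471] turn [ 0.001 -0.936 -0.001]
2 rows dp [0.    0.    0.938] turn [0. 0. 0.]
[529.00066269 307.43326706  67.59797975] [478.10691802 292.52264153  14.56497116]
```

Call:
{"name": "play_rows", "arguments": {
  "rows": [
    {"dp":[0.5,-0.04,0.47],"turn":[0,-0.936,0],"fingers":0},
    {"dp":[0.5,-0.04,0.47],"turn":[0,-0.936,0],"fingers":0},
    {"dp":[0.5,-0.04,0.47],"turn":[0,-0.936,0],"fingers":0},
    {"dp":[0.5,-0.04,0.47],"turn":[0,-0.936,0],"fingers":0},
    {"dp":[0.5,-0.04,0.47],"turn":[0,-0.936,0],"fingers":0}
  ]
}}

```text
clock: 3.1
eef_pos: [516.6, 297.2, 149.0]
tcp_rot: [-3.141, 0.491, 0.282]
contact_force: [0.4, -0.1, 0.5]
opening: 0.999
grasp_force: 0.0
```

Call:
{"name": "play_rows", "arguments": {
  "rows": [
    {"dp":[0.5,-0.04,0.47],"turn":[0,-0.936,0],"fingers":0},
    {"dp":[0.5,-0.04,0.47],"turn":[0,-0.936,0],"fingers":0},
    {"dp":[0.5,-0.04,0.47],"turn":[0,-0.936,0],"fingers":0},
    {"dp":[0,0,0],"turn":[0,0,0],"fingers":0},
    {"dp":[0,0,0],"turn":[0,0,0],"fingers":0}
  ]
}}

```text
clock: 3.52
eef_pos: [529.2, 305.6, 63.1]
tcp_rot: [3.139, 0.793, 0.28]
contact_force: [0.0, -0.5, 0.9]
opening: 0.998
grasp_force: 0.0
```

Run:
```python
from h import *
y=.285;G=[491,296.3,28]
A=cur();C=plan(A,tp(G,y,-45),3);print(r.sense()["qpos"].round(2));grab("wrist","w3")
```

```text
3 rows dp [-0.022 -0.015  0.597] turn [-0.003  0.024 -0.011]
[0.45 0.96 1.18 0.12 1.78 1.72]
```

View pics/w3.png

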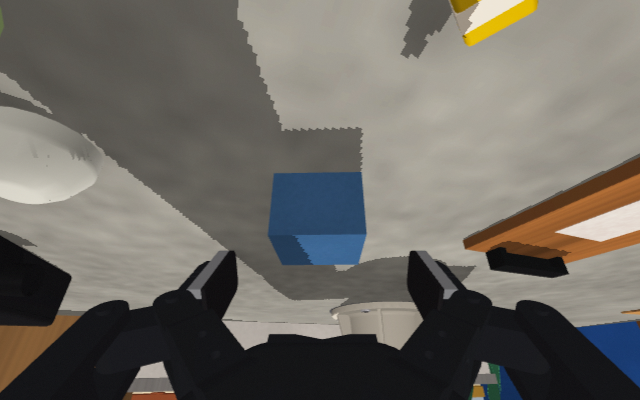

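The dish sits centred between the open fingers at (318,218). I go in, grip and lift.

Call:
{"name": "play_rows", "arguments": {
  "rows": [
    {"dp":[-0.02,-0.015,0.6],"turn":[0,0.02,0],"fingers":0},
    {"dp":[-0.02,-0.015,0.6],"turn":[0,0.02,0],"fingers":0},
    {"dp":[-0.02,-0.015,0.6],"turn":[0,0.02,0],"fingers":0},
    {"dp":[0,0,0],"turn":[0,0,0],"fingers":0}
  ],
  "force": 60
}}

```text
clock: 3.9
eef_pos: [478.1, 294.9, 22.6]
tcp_rot: [-3.141, 0.773, 0.285]
contact_force: [-0.6, -0.7, 0.4]
opening: 1.002
grasp_force: 0.0
```

Call:
{"name": "play_rows", "arguments": {
  "rows": [
    {"dp":[0,0,0],"turn":[0,0,0],"fingers":1},
    {"dp":[0,0,0],"turn":[0,0,0],"fingers":1},
    {"dp":[0,0,0],"turn":[0,0,0],"fingers":1},
    {"dp":[0,0,0],"turn":[0,0,0],"fingers":1},
    {"dp":[0,0,0],"turn":[0,0,0],"fingers":1}
  ]
}}

```text
clock: 4.32
eef_pos: [482.3, 296.7, 23.3]
tcp_rot: [-3.14, 0.772, 0.286]
contact_force: [2.5, -1.0, 15.1]
opening: 0.694
grasp_force: 64.9
```

Run:
```python
from h import *
y=.285;G=np.array([491,296.3,28])
A=cur();print(A[:3,3],r.sense()["tcp_rot"],r.sense()["opening"],r.sense()["grasp_force"],r.sense()["contact_force"])
B=plan(A,T(A[:3,3]+[0,0,70],A[:3,:3]))
G=(B[:3,3]-19*B[:3,2])
B2=plan(B,tp(G,y,45));G[2]=36;plan(B2,tp(G,y,45))
```

```text
[482.3070862  296.6624792   23.25278753] [-3.14000952  0.77245359  0.28594759] 0.6944517296364721 64.88181973574683 [ 2.51710482 -0.95460128 15.09924721]
2 rows dp [-0.611 -0.001 -0.627] turn [ 0. -0. -0.]
15 rows dp [ 0.049  0.    -0.003] turn [-0.001  0.992 -0.   ]
2 rows dp [-0.626 -0.     0.626] turn [ 0. -0.  0.]
```

Call:
{"name": "play_rows", "arguments": {
  "rows": [
    {"dp":[-0.6,0,-0.6],"turn":[0,0,0],"fingers":1},
    {"dp":[-0.6,0,-0.6],"turn":[0,0,0],"fingers":1},
    {"dp":[0.05,0,0],"turn":[0,0.992,0],"fingers":1},
    {"dp":[0.05,0,0],"turn":[0,0.992,0],"fingers":1},
    {"dp":[0.05,0,0],"turn":[0,0.992,0],"fingers":1}
  ]
}}

```text
clock: 4.73
eef_pos: [486.4, 298.0, 85.6]
tcp_rot: [-3.14, 0.455, 0.285]
contact_force: [0.1, 0.4, -2.3]
opening: 0.693
grasp_force: 65.1
```

Call:
{"name": "play_rows", "arguments": {
  "rows": [
    {"dp":[0.05,0,0],"turn":[0,0.992,0],"fingers":1},
    {"dp":[0.05,0,0],"turn":[0,0.992,0],"fingers":1},
    {"dp":[0.05,0,0],"turn":[0,0.992,0],"fingers":1},
    {"dp":[0.05,0,0],"turn":[0,0.992,0],"fingers":1},
    {"dp":[0.05,0,0],"turn":[0,0.992,0],"fingers":1}
  ]
}}

```text
clock: 5.15
eef_pos: [494.8, 300.7, 83.8]
tcp_rot: [-3.139, -0.064, 0.285]
contact_force: [0.5, 0.4, -3.2]
opening: 0.692
grasp_force: 65.0
```

Call:
{"name": "play_rows", "arguments": {
  "rows": [
    {"dp":[0.05,0,0],"turn":[0,0.992,0],"fingers":1},
    {"dp":[0.05,0,0],"turn":[0,0.992,0],"fingers":1},
    {"dp":[0.05,0,0],"turn":[0,0.992,0],"fingers":1},
    {"dp":[0.05,0,0],"turn":[0,0.992,0],"fingers":1},
    {"dp":[0.05,0,0],"turn":[0,0.992,0],"fingers":1}
  ]
}}

```text
clock: 5.57
eef_pos: [505.2, 294.9, 84.4]
tcp_rot: [3.119, -0.456, 0.281]
contact_force: [1.0, -1.2, -1.8]
opening: 0.692
grasp_force: 65.1
```

Call:
{"name": "play_rows", "arguments": {
  "rows": [
    {"dp":[0.05,0,0],"turn":[0,0.992,0],"fingers":1},
    {"dp":[0.05,0,0],"turn":[0,0.992,0],"fingers":1},
    {"dp":[0,0,0],"turn":[0,0,0],"fingers":1},
    {"dp":[0,0,0],"turn":[0,0,0],"fingers":1}
  ]
}}

```text
clock: 5.9
eef_pos: [524.9, 278.2, 95.2]
tcp_rot: [3.107, -0.535, 0.308]
contact_force: [-0.1, -0.5, -2.6]
opening: 0.696
grasp_force: 65.4
```

Run:
```python
from h import *
A=cur();s=r.sense();print(A[:3,3],s["tcp_rot"],s["opening"],s["grasp_force"],s["contact_force"],s["qpos"].round(2))
print("phi",np.degrees(np.arctan2(A[:2,2]@[np.cos(.285),np.sin(.285)],-A[2,2])))
G=(A[:3,3]-19*A[:3,2]);print(G);G[2]=36;plan(A,tp(G,.285,45))
f=grab("wrist","w4");g=grab("scene")
x=pix(g,[491,296,60]).astype(int);cv2.imwrite("pics/s4.png",cv2.resize(cv2.cvtColor(g["pixels"][x[1]-70:x[1]+70,x[0]-90:x[0]+90],cv2.COLOR_RGB2BGR),None,fx=3,fy=3))
```

```text
[524.86546722 278.17508433  95.242175  ] [ 3.10682728 -0.53529695  0.30765551] 0.6958898452554649 65.40999555727467 [-0.05451106 -0.48508813 -2.61443616] [ 0.58  0.34  2.19 -1.06  0.2   2.86]
phi 30.702621606975228
[515.43429597 275.87132801 111.57452681]
3 rows dp [-0.327 -0.016  0.512] turn [0.066 0.795 0.071]
```

View pics/s4.png

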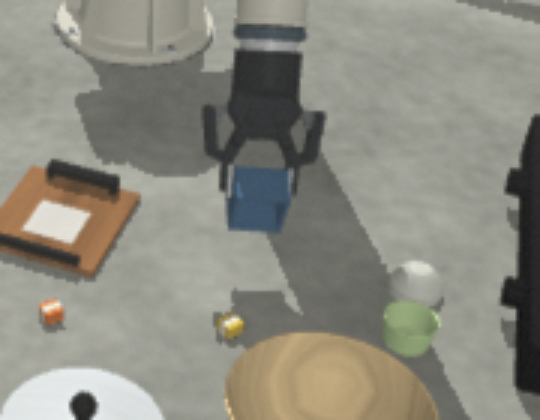

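The scene crop shows the dish held at about (262,200), nearly on its side. The outward tilt stops at about 31° there, near the wrist singularity. I set it down as it is; it will settle on its side. The second quarter turn will start from a steeper inward tilt.

Call:
{"name": "play_rows", "arguments": {
  "rows": [
    {"dp":[0,-0.02,0.6],"turn":[0,0,0],"fingers":1},
    {"dp":[0,-0.02,0.6],"turn":[0,0,0],"fingers":1},
    {"dp":[0,-0.02,0.4],"turn":[0,0,0],"fingers":1},
    {"dp":[0,-0.02,0.2],"turn":[0,0,0],"fingers":1},
    {"dp":[0,0,0],"turn":[0,0,0],"fingers":1}
  ],
  "force": 60
}}

```text
clock: 6.42
eef_pos: [563.9, 291.9, 41.4]
tcp_rot: [3.108, -0.508, 0.31]
contact_force: [-0.4, -0.7, -2.6]
opening: 0.692
grasp_force: 65.4
```

Run:
```python
from h import *
A=cur();s=r.sense();print(A[:3,3],s["tcp_rot"],s["opening"],s["grasp_force"],s["contact_force"],s["qpos"].round(2))
print("phi",np.degrees(np.arctan2(A[:2,2]@[np.cos(.285),np.sin(.285)],-A[2,2])))
G=(A[:3,3]-19*A[:3,2]);print(G)
G[2]=36;plan(A,tp(G,.3,42))
```

```text
[563.88997095 291.8743248   41.35857769] [ 3.10827096 -0.50815187  0.31034022] 0.6915693526927333 65.42149909771979 [-0.35913282 -0.71575418 -2.61402758] [ 0.56  0.49  2.11 -1.23  0.16  3.02]
phi 29.149404299095924
[554.89846821 289.65547611  57.94862256]
3 rows dp [-0.065 -0.008  0.152] turn [0.086 0.715 0.039]
```

Call:
{"name": "play_rows", "arguments": {
  "rows": [
    {"dp":[-0.2,-0.01,0.15],"turn":[0,-0.4,0],"fingers":1},
    {"dp":[-0.15,-0.01,0.15],"turn":[0,-0.4,0],"fingers":1},
    {"dp":[0,0,0],"turn":[0,0,0],"fingers":1}
  ]
}}

```text
clock: 6.67
eef_pos: [559.5, 289.9, 31.0]
tcp_rot: [3.107, -0.451, 0.307]
contact_force: [0.4, -0.3, -0.8]
opening: 0.693
grasp_force: 65.4
```

Run:
```python
from h import *
A=cur();s=r.sense();print(A[:3,3],s["tcp_rot"],s["opening"],s["grasp_force"],s["contact_force"],s["qpos"].round(2))
G=(A[:3,3]-19*A[:3,2]);print(G)
f=grab("scene");x=pix(f,[560,292,40]).astype(int);cv2.imwrite("pics/s5.png",cv2.resize(cv2.cvtColor(f["pixels"][x[1]-50:x[1]+50,x[0]-70:x[0]+70],cv2.COLOR_RGB2BGR),None,fx=4,fy=4))
```

```text
[559.49789983 289.85025163  30.99691632] [ 3.10749231 -0.45067025  0.30723699] 0.6928084572673067 65.42061575688422 [ 0.39437062 -0.30197048 -0.80576992] [ 0.55  0.51  2.08 -0.85  0.18  2.63]
[551.41830244 287.96633228  48.08992524]
```

View pics/s5.png

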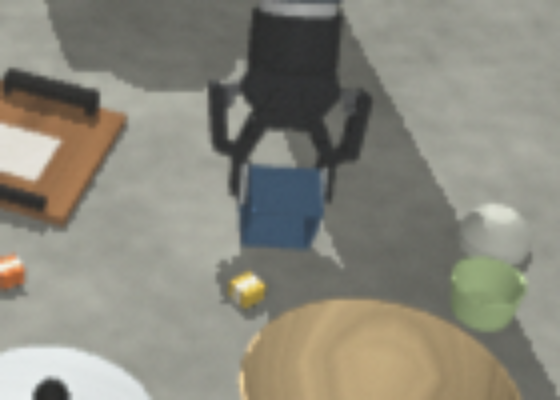

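The crop shows the dish rim just reaching the counter at (280,245), clear of the yellow caramel at (248,290). I release and back off.

Call:
{"name": "play_rows", "arguments": {
  "rows": [
    {"dp":[-0.04,0,0.07],"turn":[0,0,0],"fingers":1},
    {"dp":[0,0,0],"turn":[0,0,0],"fingers":0.4},
    {"dp":[0,0,0],"turn":[0,0,0],"fingers":0},
    {"dp":[0,0,0],"turn":[0,0,0],"fingers":0},
    {"dp":[0,0,0],"turn":[0,0,0],"fingers":0}
  ]
}}

```text
clock: 7.13
eef_pos: [559.0, 289.3, 27.6]
tcp_rot: [3.106, -0.452, 0.31]
contact_force: [0.5, 0.4, -0.7]
opening: 0.999
grasp_force: 0.0
```

Call:
{"name": "play_rows", "arguments": {
  "rows": [
    {"dp":[0,0,-0.5],"turn":[0,0,0],"fingers":0},
    {"dp":[0,0,-0.8],"turn":[0,0,0],"fingers":0},
    {"dp":[0,0,-0.9],"turn":[0,0,0],"fingers":0},
    {"dp":[0,0,-0.9],"turn":[0,0,0],"fingers":0},
    {"dp":[0,0,-0.9],"turn":[0,-0.9,0],"fingers":0}
  ]
}}

```text
clock: 7.55
eef_pos: [488.7, 270.8, 166.6]
tcp_rot: [3.103, -0.363, 0.306]
contact_force: [1.5, -1.6, -1.6]
opening: 1.001
grasp_force: 0.0
```

Call:
{"name": "play_rows", "arguments": {
  "rows": [
    {"dp":[0,0,-0.9],"turn":[0,-0.9,0],"fingers":0},
    {"dp":[0,0,-0.9],"turn":[0,-0.9,0],"fingers":0},
    {"dp":[0,0,-0.5],"turn":[0,-0.9,0],"fingers":0},
    {"dp":[0,0,0],"turn":[0,-0.7,0],"fingers":0},
    {"dp":[0,0,0],"turn":[0,0,0],"fingers":0}
  ]
}}

```text
clock: 7.97
eef_pos: [470.7, 269.0, 254.2]
tcp_rot: [3.106, -0.022, 0.29]
contact_force: [-0.2, -0.6, 0.1]
opening: 1.001
grasp_force: 0.0
```

Run:
```python
from h import *
A=cur();s=r.sense();print(A[:3,3],s["tcp_rot"],s["qpos"].round(2))
f=grab("wrist","w6")
sh(f,"dish",blobs(f,(95,90,15),(128,255,255),100),60)
```

```text
[470.70669137 268.98721114 254.1735975 ] [ 3.10599122 -0.02180727  0.29043268] [ 0.54  0.2   1.8  -0.04  1.14  1.84]
dish 2420 [321.  162.3] mid [502.7 271.3] boxmid [502.  271.1] size 57.3 55.2 yaw 0.31
```

View pics/w6.png

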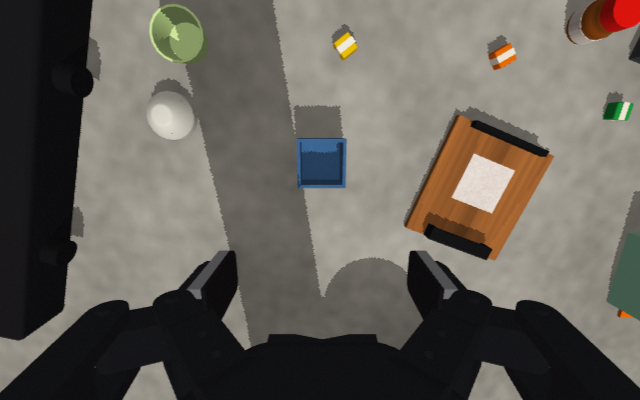

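The dish now stands mouth-up, with its rim at (321,162). It righted itself when released, so I can grip it straight from above and carry it to the mark.

Run:
```python
from h import *
f=grab("wrist");b=blobs(f,(95,90,15),(128,255,255),100)
sh(f,"dish",b,46);print(b[0][2].tolist())
g=grab("top");sh(g,"topdish",blobs(g,(95,90,15),(128,255,255),100,roi=(190,170,260,250)),46,1)
q=np.array([ray(f,*p,46)[:2] for p in b[0][2]]);c=q.mean(0)
A=cur();B=plan(A,T([*c,75],down(.305)));C=plan(B,T([*c,9],down(.305)))
D=plan(C,T([*c,90],down(.305)));E_=plan(D,T([534,43,90],down(-.08)));plan(E_,T([534,43,21],down(-.08)))
```

```text
dish 2448 [320.5 161.3] mid [501.6 270.7] boxmid [500.8 270.3] size 58.9 58.3 yaw 0.267
[[295.9999694824219, 185.99998474121094], [295.9999694824219, 136.99998474121094], [344.9999694824219, 136.99998474121094], [344.9999694824219, 185.99998474121094]]
topdish 374 [228.1 220.8] mid [495.  264.4] boxmid [499.  268.5] size 63.6 62.0 yaw 0.295
5 rows dp [0.153 0.015 0.881] turn [ 0.072 -0.038 -0.027]
2 rows dp [-0.    -0.     0.825] turn [ 0. -0.  0.]
3 rows dp [-0.     0.    -0.675] turn [ 0. -0.  0.]
6 rows dp [0.    0.963 0.   ] turn [ 0.    -0.     0.613]
2 rows dp [-0.    -0.     0.863] turn [-0. -0.  0.]
```

Call:
{"name": "play_rows", "arguments": {
  "rows": [
    {"dp":[0.15,0.015,0.88],"turn":[0.07,-0.04,0],"fingers":0},
    {"dp":[0.15,0.015,0.88],"turn":[0.07,-0.04,0],"fingers":0},
    {"dp":[0.15,0.015,0.88],"turn":[0.07,-0.04,0],"fingers":0},
    {"dp":[0.15,0.015,0.88],"turn":[0.07,-0.04,0],"fingers":0},
    {"dp":[0.15,0.015,0.88],"turn":[0.07,-0.04,0],"fingers":0}
  ],
  "force": 50
}}

```text
clock: 8.53
eef_pos: [499.6, 270.0, 74.4]
tcp_rot: [-3.142, 0.001, 0.291]
contact_force: [-0.2, -0.2, -1.1]
opening: 1.001
grasp_force: 0.0
```

Call:
{"name": "play_rows", "arguments": {
  "rows": [
    {"dp":[0,0,0.5],"turn":[0,0,0],"fingers":0},
    {"dp":[0,0,0.5],"turn":[0,0,0],"fingers":0},
    {"dp":[0,0,0.4],"turn":[0,0,0],"fingers":0},
    {"dp":[0,0,0.15],"turn":[0,0,0],"fingers":0},
    {"dp":[0,0,0],"turn":[0,0,0],"fingers":0}
  ]
}}

```text
clock: 8.95
eef_pos: [498.7, 269.8, 12.7]
tcp_rot: [3.141, 0.004, 0.292]
contact_force: [0.0, -0.1, 1.4]
opening: 1.0
grasp_force: 0.0
```

Call:
{"name": "play_rows", "arguments": {
  "rows": [
    {"dp":[0,0,0],"turn":[0,0,0],"fingers":1},
    {"dp":[0,0,0],"turn":[0,0,0],"fingers":1},
    {"dp":[0,0,0],"turn":[0,0,0],"fingers":1},
    {"dp":[0,0,0],"turn":[0,0,0],"fingers":1},
    {"dp":[0,0,0],"turn":[0,0,0],"fingers":1}
  ]
}}

```text
clock: 9.37
eef_pos: [501.7, 271.3, 15.9]
tcp_rot: [-3.141, -0.001, 0.291]
contact_force: [-1.2, 0.4, 7.8]
opening: 0.694
grasp_force: 55.4
```

Call:
{"name": "play_rows", "arguments": {
  "rows": [
    {"dp":[0,0,-0.6],"turn":[0,0,0],"fingers":1},
    {"dp":[0,0,-0.7],"turn":[0,0,0],"fingers":1},
    {"dp":[0,0,-0.7],"turn":[0,0,0],"fingers":1},
    {"dp":[0,0,0],"turn":[0,0,0],"fingers":1}
  ]
}}

```text
clock: 9.7
eef_pos: [504.0, 272.3, 99.9]
tcp_rot: [-3.139, -0.007, 0.291]
contact_force: [1.2, 1.4, -1.8]
opening: 0.692
grasp_force: 55.3
```

Run:
```python
from h import *
A=cur();s=r.sense();print(A[:3,3],s["tcp_rot"],s["opening"])
B=plan(A,T([534,43,A[2,3]],down(-.08)));f=grab("wrist","w7")
sh(f,"dish",blobs(f,(95,90,15),(128,255,255),100),A[2,3]-12+46)
```

```text
[503.95420089 272.32328383  99.9307139 ] [-3.13949919 -0.00734798  0.29122434] 0.6916453846836761
6 rows dp [-0.006  0.969 -0.001] turn [-0.005 -0.011  0.591]
dish 18221 [321.9 268.1] mid [515.  274.4] boxmid [511.2 273.3] size 66.7 55.5 yaw 0.356
```

View pics/w7.png

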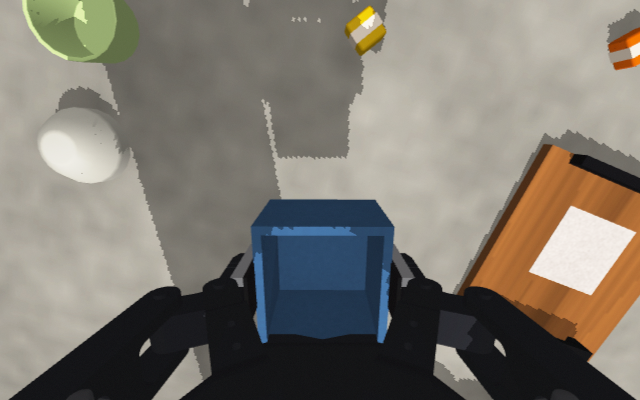

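The gripped dish is mouth-up at (322,268) and level. I carry it to the mark.

Call:
{"name": "play_rows", "arguments": {
  "rows": [
    {"dp":[0,0.97,0],"turn":[0,0,0.59],"fingers":1},
    {"dp":[0,0.97,0],"turn":[0,0,0.59],"fingers":1},
    {"dp":[0,0.97,0],"turn":[0,0,0.59],"fingers":1},
    {"dp":[0,0.97,0],"turn":[0,0,0.59],"fingers":1},
    {"dp":[0,0.97,0],"turn":[0,0,0.59],"fingers":1}
  ]
}}

```text
clock: 10.17
eef_pos: [532.9, 78.5, 93.5]
tcp_rot: [-3.141, 0.001, -0.02]
contact_force: [1.2, -1.1, -2.6]
opening: 0.692
grasp_force: 55.2
```

Call:
{"name": "play_rows", "arguments": {
  "rows": [
    {"dp":[0,0.97,0],"turn":[0,0,0.59],"fingers":1},
    {"dp":[0,0,0],"turn":[0,0,0],"fingers":1},
    {"dp":[0,0,0.6],"turn":[0,0,0],"fingers":1},
    {"dp":[0,0,0.6],"turn":[0,0,0],"fingers":1},
    {"dp":[0,0,0],"turn":[0,0,0],"fingers":1}
  ]
}}

```text
clock: 10.58
eef_pos: [529.1, 40.8, 42.4]
tcp_rot: [3.141, 0.008, -0.08]
contact_force: [-2.1, 0.8, -1.5]
opening: 0.694
grasp_force: 35.8
```

Run:
```python
from h import *
A=cur();s=r.sense();print(A[:3,3],s["tcp_rot"],s["opening"],s["contact_force"])
plan(A,T([534,43,27],down(-.08)),3)
```

```text
[529.10484897  40.78636453  42.39686353] [ 3.14080657  0.00753599 -0.08030688] 0.6943367562450324 [-2.06698725  0.81173217 -1.48044765]
3 rows dp [ 0.04  -0.022  0.128] turn [ 0.002  0.024 -0.001]
```

Call:
{"name": "play_rows", "arguments": {
  "rows": [
    {"dp":[0.04,-0.02,0.13],"turn":[0,0.02,0],"fingers":1},
    {"dp":[0.04,-0.02,0.13],"turn":[0,0.02,0],"fingers":1},
    {"dp":[0.04,-0.02,0.13],"turn":[0,0.02,0],"fingers":1},
    {"dp":[0,0,0],"turn":[0,0,0],"fingers":1},
    {"dp":[0,0,0],"turn":[0,0,0],"fingers":1}
  ]
}}

```text
clock: 11.0
eef_pos: [537.8, 43.8, 31.1]
tcp_rot: [-3.141, -0.006, -0.079]
contact_force: [-0.1, -0.0, -1.7]
opening: 0.687
grasp_force: 61.3
```

Call:
{"name": "play_rows", "arguments": {
  "rows": [
    {"dp":[0,0,0.05],"turn":[0,0,0],"fingers":1},
    {"dp":[0,0,0],"turn":[0,0,0],"fingers":0.3},
    {"dp":[0,0,0],"turn":[0,0,0],"fingers":0},
    {"dp":[0,0,0],"turn":[0,0,0],"fingers":0}
  ]
}}

```text
clock: 11.33
eef_pos: [537.9, 43.5, 29.3]
tcp_rot: [-3.141, -0.006, -0.079]
contact_force: [-0.5, -0.1, -0.8]
opening: 0.953
grasp_force: 0.0
```

Call:
{"name": "play_rows", "arguments": {
  "rows": [
    {"dp":[0,0,-0.8],"turn":[0,0,0],"fingers":0},
    {"dp":[0,0,-0.9],"turn":[0,0,0],"fingers":0},
    {"dp":[0,0,-0.9],"turn":[0,0,0],"fingers":0},
    {"dp":[0,0,-0.9],"turn":[0,0,0],"fingers":0},
    {"dp":[0,0,-0.9],"turn":[0,0,0],"fingers":0}
  ]
}}

```text
clock: 11.75
eef_pos: [536.3, 43.5, 207.0]
tcp_rot: [-3.141, -0.006, -0.079]
contact_force: [0.7, -1.8, 0.3]
opening: 1.0
grasp_force: 0.0
```

Call:
{"name": "play_rows", "arguments": {
  "rows": [
    {"dp":[0,0,-0.9],"turn":[0,0,0],"fingers":0},
    {"dp":[0,0,-0.9],"turn":[0,0,0],"fingers":0},
    {"dp":[0,0,0],"turn":[0,0,0],"fingers":0},
    {"dp":[0,0,0],"turn":[0,0,0],"fingers":0}
  ]
}}

```text
clock: 12.08
eef_pos: [537.5, 43.6, 279.5]
tcp_rot: [-3.14, -0.011, -0.08]
contact_force: [-0.4, 0.1, -0.7]
opening: 1.0
grasp_force: 0.0
```

Run:
```python
from h import *
A=cur();s=r.sense();print(A[:3,3],s["tcp_rot"],s["qpos"].round(2))
f=grab("wrist","w8")
sh(f,"dish",blobs(f,(95,90,15),(128,255,255),100),56,1)
cs={"yellow":((18,120,100),(32,255,255)),"red":((0,150,90),(5,255,255)),"green":((45,120,40),(85,255,220)),"orange":((7,150,150),(15,255,255))}
for n,(lo,hi) in cs.items(): sh(f,n,blobs(f,lo,hi,15),16,4)
```

```text
[537.51219519  43.59056545 279.53507422] [-3.14046231 -0.01082888 -0.07950518] [ 0.08  0.17  1.77 -0.    1.19  1.73]
dish 2166 [322.1 181.4] mid [539.2  42.7] boxmid [538.4  43. ] size 61.7 58.3 yaw 3.083
yellow 1775 [18.  24.2] mid [761.8 408.8] boxmid [754.8 406.1] size 68.3 54.3 yaw 2.816
yellow 178 [149.4 117.4] mid [638.3 270.3] boxmid [638.2 270.4] size 24.5 13.5 yaw 2.462
yellow 83 [136.9 110.6] mid [648.3 285. ] boxmid [648.7 284.7] size 24.8 8.7 yaw 2.33
yellow 28 [42.3 38. ] mid [744.2 383.5] boxmid [744.1 382.8] size 17.9 5.2 yaw 2.251
red 179 [345.    3.2] mid [752.   -2.4] boxmid [751.1  -2.4] size 32.0 8.6 yaw 1.491
red 164 [476.8  90.7] mid [ 637.2 -170.7] boxmid [ 637.  -170.5] size 24.0 12.2 yaw 0.706
red 80 [487.6  81.3] mid [ 647.8 -184.2] boxmid [ 648.1 -184.1] size 24.1 7.5 yaw 0.809
green 138 [412.2  66.3] mid [673.7 -85.4] boxmid [673.9 -85.2] size 22.0 9.8 yaw 0.181
green 66 [425.2  62.2] mid [ 677.3 -102.1] boxmid [ 677.  -102.2] size 20.9 4.7 yaw 0.178
orange 3007 [358.1 184.6] mid [523.3  -8. ] boxmid [518.7  -1.5] size 163.5 55.3 yaw 3.046
orange 1421 [279.2 181.1] mid [537.3 104.7] boxmid [526.9 105.5] size 163.6 20.2 yaw 3.073
orange 126 [284.7  68.8] mid [684.   80.2] boxmid [684.   80.1] size 22.4 8.9 yaw 2.378
orange 83 [274.8  60. ] mid [695.3  91.8] boxmid [695.1  91.9] size 21.3 5.8 yaw 2.402
```

View pics/w8.png

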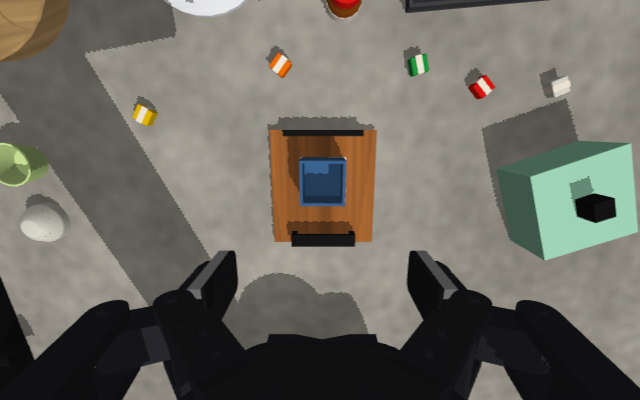

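The dish is on the mark at (322,181), 4 mm off centre. The caramels are unchanged at yellow (144,114), orange (280,65), green (418,64), red (482,86) and white (561,85). Yellow goes first.

```bash
cat >> h.py <<'E'
def block(f,lo,hi,p,z=16,rad=40):
    """both coloured bands near the expected point: centre by hull box on plane z"""
    m=cv2.inRange(f["hsv"],np.array(lo),np.array(hi));ys,xs=np.nonzero(m)
    P=np.array([ray(f,u,v,z)[:2] for u,v in zip(xs,ys)]);k=np.linalg.norm(P-np.array(p),axis=1)<rad
    b=cv2.minAreaRect(P[k].astype(np.float32));print("block n",k.sum(),np.round(b[0],1),np.round(b[1],1),"yaw",round(np.radians(b[2])%(np.pi/2),3));return b
E
python3 - <<'E'
from h import *
A=cur();f=grab("wrist")
print("white",ray(f,561,85,12))
B=plan(A,T([642,277,80],down(.82)))
for n,lo,hi,p in(("y",(18,120,100),(32,255,255),(643,277)),("r",(0,150,90),(5,255,255),(642,-177)),("g",(45,120,40),(85,255,220),(675,-93)),("o",(7,150,150),(15,255,255),(689,86)),("w",(0,0,190),(40,50,255),ray(f,561,85,12)[:2])):
    print(n,end=" ");block(f,lo,hi,p,rad=24)
E
```

```text
white [ 633.5355949  -282.50211237   12.        ]
9 rows dp [ 0.497 -0.541  0.551] turn [ 0.003 -0.007 -0.954]
y block n 263 [642.2 276.2] [28.3 24.4] yaw 0.971
r block n 250 [ 641.5 -176.1] [24.  26.4] yaw 0.681
g block n 210 [675.1 -92.4] [21.6 24.7] yaw 0.199
o block n 211 [689.   85.6] [23.8 21.4] yaw 0.829
w block n 259 [ 633.9 -281.6] [19.7 22.5] yaw 0.303
```

Call:
{"name": "play_rows", "arguments": {
  "rows": [
    {"dp":[0.5,-0.54,0.55],"turn":[0,0,-0.954],"fingers":0.2},
    {"dp":[0.5,-0.54,0.55],"turn":[0,0,-0.954],"fingers":0.2},
    {"dp":[0.5,-0.54,0.55],"turn":[0,0,-0.954],"fingers":0.2},
    {"dp":[0.5,-0.54,0.55],"turn":[0,0,-0.954],"fingers":0.2},
    {"dp":[0.5,-0.54,0.55],"turn":[0,0,-0.954],"fingers":0.2}
  ]
}}

```text
clock: 12.6
eef_pos: [622.0, 162.1, 164.1]
tcp_rot: [3.14, -0.002, 0.424]
contact_force: [-0.4, -0.6, -0.0]
opening: 0.799
grasp_force: 0.0
```

Call:
{"name": "play_rows", "arguments": {
  "rows": [
    {"dp":[0.5,-0.54,0.55],"turn":[0,0,-0.954],"fingers":0.2},
    {"dp":[0.5,-0.54,0.55],"turn":[0,0,-0.954],"fingers":0.2},
    {"dp":[0.5,-0.54,0.55],"turn":[0,0,-0.954],"fingers":0.2},
    {"dp":[0.5,-0.54,0.55],"turn":[0,0,-0.954],"fingers":0.2},
    {"dp":[0,0,0],"turn":[0,0,0],"fingers":0.2}
  ]
}}

```text
clock: 13.02
eef_pos: [639.5, 280.0, 72.2]
tcp_rot: [-3.141, 0.003, 0.828]
contact_force: [-1.6, -1.5, -0.3]
opening: 0.798
grasp_force: 0.0
```

Run:
```python
from h import *
A=cur();f=grab("wrist");print(A[:3,3],r.sense()["tcp_rot"],r.sense()["opening"])
b=block(f,(18,120,80),(32,255,255),(643,277));c=b[0]
plan(A,T([*c,4],down(.82)),3)
D=T([*c,110],down(.82));E_=plan(D,T([538+11,43-11,110],down(-.08)))
```

```text
[639.45912794 280.00831789  72.22265746] [3.14088839 0.00327783 0.82315844] 0.7967214330513275
block n 648 [644.4 282.4] [24.9 21.7] yaw 0.931
3 rows dp [0.044 0.017 0.568] turn [-0.002  0.011  0.026]
9 rows dp [-0.544  0.545  0.   ] turn [ 0.    -0.     0.955]
```

Call:
{"name": "play_rows", "arguments": {
  "rows": [
    {"dp":[0.04,0,0.57],"turn":[0,0,0],"fingers":0.2},
    {"dp":[0.04,0,0.57],"turn":[0,0,0],"fingers":0.2},
    {"dp":[0.02,0,0.57],"turn":[0,0,0],"fingers":0.2},
    {"dp":[0,0,0],"turn":[0,0,0],"fingers":0.2}
  ],
  "force": 40
}}

```text
clock: 13.4
eef_pos: [643.1, 277.2, 6.2]
tcp_rot: [3.14, 0.004, 0.818]
contact_force: [-2.6, -0.9, -0.9]
opening: 0.802
grasp_force: 0.0
```

Call:
{"name": "play_rows", "arguments": {
  "rows": [
    {"dp":[0,0,0],"turn":[0,0,0],"fingers":1},
    {"dp":[0,0,0],"turn":[0,0,0],"fingers":1},
    {"dp":[0,0,0],"turn":[0,0,0],"fingers":1},
    {"dp":[0,0,0],"turn":[0,0,0],"fingers":1},
    {"dp":[0,0,0],"turn":[0,0,0],"fingers":1}
  ]
}}

```text
clock: 13.82
eef_pos: [647.5, 279.8, 13.0]
tcp_rot: [3.136, -0.006, 0.819]
contact_force: [-0.8, -1.7, 5.1]
opening: 0.235
grasp_force: 39.0
```

Call:
{"name": "play_rows", "arguments": {
  "rows": [
    {"dp":[0,0,0],"turn":[0,0,0],"fingers":1},
    {"dp":[0,0,-0.8],"turn":[0,0,0],"fingers":1},
    {"dp":[0,0,-0.9],"turn":[0,0,0],"fingers":1},
    {"dp":[0,0,-0.9],"turn":[0,0,0],"fingers":1},
    {"dp":[0,0,0],"turn":[0,0,0],"fingers":1}
  ]
}}

```text
clock: 14.23
eef_pos: [650.2, 281.5, 124.0]
tcp_rot: [3.133, -0.015, 0.82]
contact_force: [2.1, 0.4, 0.1]
opening: 0.232
grasp_force: 39.2
```

Run:
```python
from h import *
A=cur();f=grab("wrist","w9");print(A[:3,3],r.sense()["tcp_rot"],r.sense()["opening"])
B=plan(A,T([549,32,110],down(-.08)));C=T([549,32,66],down(-.08));D=T([549,32,130],down(-.08))
plan(D,T([689,85.5,75],down(.83)))
```

```text
[650.23723872 281.50043978 124.04103924] [ 3.13376272 -0.01209196  0.81959123] 0.23533462646077655
9 rows dp [-0.558  0.536  0.036] turn [ 0.002 -0.019  0.954]
9 rows dp [ 0.43  -0.017  0.153] turn [-0.     0.    -0.966]
```

Call:
{"name": "play_rows", "arguments": {
  "rows": [
    {"dp":[-0.558,0.536,0.036],"turn":[0,-0.02,0.954],"fingers":1},
    {"dp":[-0.558,0.536,0.036],"turn":[0,-0.02,0.954],"fingers":1},
    {"dp":[-0.558,0.536,0.036],"turn":[0,-0.02,0.954],"fingers":1},
    {"dp":[-0.558,0.536,0.036],"turn":[0,-0.02,0.954],"fingers":1},
    {"dp":[-0.558,0.536,0.036],"turn":[0,-0.02,0.954],"fingers":1}
  ]
}}

```text
clock: 14.7
eef_pos: [617.1, 127.6, 107.7]
tcp_rot: [3.137, 0.005, 0.315]
contact_force: [0.5, 0.5, -0.8]
opening: 0.235
grasp_force: 39.2
```

Call:
{"name": "play_rows", "arguments": {
  "rows": [
    {"dp":[-0.558,0.536,0.036],"turn":[0,-0.02,0.954],"fingers":1},
    {"dp":[-0.558,0.536,0.036],"turn":[0,-0.02,0.954],"fingers":1},
    {"dp":[-0.558,0.536,0.036],"turn":[0,-0.02,0.954],"fingers":1},
    {"dp":[-0.558,0.536,0.036],"turn":[0,-0.02,0.954],"fingers":1},
    {"dp":[0,0,0],"turn":[0,0,0],"fingers":1}
  ]
}}

```text
clock: 15.12
eef_pos: [539.4, 26.9, 102.4]
tcp_rot: [3.132, 0.017, -0.087]
contact_force: [-0.4, -0.6, -0.0]
opening: 0.227
grasp_force: 39.2
```

Run:
```python
from h import *
A=cur();f=grab("wrist","w10");print(A[:3,3],r.sense()["tcp_rot"],r.sense()["opening"])
plan(A,T([549,32,66],down(-.08)),2)
```

```text
[539.35636658  26.89043599 102.3579796 ] [ 3.13338628  0.01373281 -0.08265235] 0.22912847798149835
2 rows dp [ 0.12  -0.077  0.452] turn [ 0.044  0.079 -0.035]
```

View pics/w10.png

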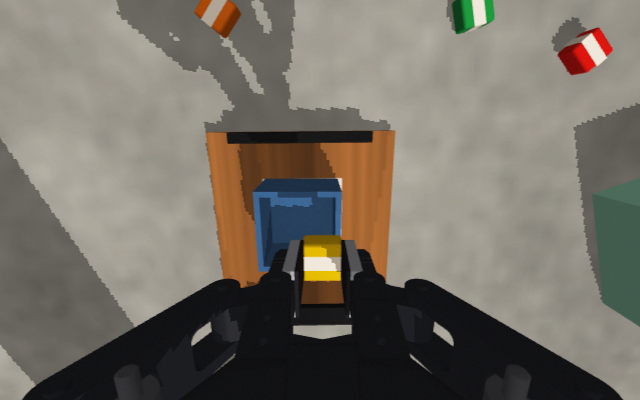

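The caramel is held flat at (323,270) over the dish edge. I centre over the dish quadrant, lower and drop it.

Call:
{"name": "play_rows", "arguments": {
  "rows": [
    {"dp":[0.12,-0.08,0.35],"turn":[0.04,0.08,-0.03],"fingers":1},
    {"dp":[0.12,-0.08,0.35],"turn":[0.04,0.08,-0.03],"fingers":1},
    {"dp":[0,0,0],"turn":[0,0,0],"fingers":1},
    {"dp":[0,0,0],"turn":[0,0,0],"fingers":1},
    {"dp":[0,0,0],"turn":[0,0,0],"fingers":0.4}
  ]
}}

```text
clock: 15.58
eef_pos: [554.7, 35.9, 75.8]
tcp_rot: [-3.141, -0.006, -0.072]
contact_force: [0.3, 0.7, 0.5]
opening: 0.359
grasp_force: 0.0
```

Call:
{"name": "play_rows", "arguments": {
  "rows": [
    {"dp":[0,0,0],"turn":[0,0,0],"fingers":0.2},
    {"dp":[0,0,0],"turn":[0,0,0],"fingers":0.2},
    {"dp":[0,0,-0.8],"turn":[0,0,0],"fingers":0.2},
    {"dp":[0,0,-0.8],"turn":[0,0,0],"fingers":0.2},
    {"dp":[0,0,0],"turn":[0,0,0],"fingers":0.2}
  ]
}}

```text
clock: 16.0
eef_pos: [557.5, 35.7, 145.2]
tcp_rot: [-3.14, -0.014, -0.073]
contact_force: [1.3, -0.1, 0.2]
opening: 0.802
grasp_force: 0.0
```

Run:
```python
from h import *
A=cur();f=grab("wrist","w11");print(A[:3,3],r.sense()["tcp_rot"],r.sense()["opening"])
d=blobs(f,(18,120,60),(32,255,255),30);sh(f,"y",d,30)
sh(f,"dish",blobs(f,(95,90,15),(128,255,255),100),56,1)
plan(A,T([689,85.5,80],down(.83)))
```

```text
[557.5426524   35.68648922 145.2277669 ] [-3.13995696 -0.01246011 -0.0730895 ] 0.8002121173517993
y 361 [321.5 214.2] mid [547.9  36.3] boxmid [547.6  36.3] size 21.5 14.7 yaw 1.499
dish 5138 [314.8 229.2] mid [542.6  42.3] boxmid [541.3  42.6] size 68.8 58.0 yaw 3.015
9 rows dp [ 0.402 -0.014  0.184] turn [ 0.005 -0.015 -0.958]
```

Call:
{"name": "play_rows", "arguments": {
  "rows": [
    {"dp":[0.4,-0.015,0.18],"turn":[0,-0.015,-0.958],"fingers":0.2},
    {"dp":[0.4,-0.015,0.18],"turn":[0,-0.015,-0.958],"fingers":0.2},
    {"dp":[0.4,-0.015,0.18],"turn":[0,-0.015,-0.958],"fingers":0.2},
    {"dp":[0.4,-0.015,0.18],"turn":[0,-0.015,-0.958],"fingers":0.2},
    {"dp":[0.4,-0.015,0.18],"turn":[0,-0.015,-0.958],"fingers":0.2}
  ]
}}

```text
clock: 16.47
eef_pos: [632.7, 48.3, 102.7]
tcp_rot: [3.142, 0.003, 0.433]
contact_force: [-0.0, -0.2, -0.6]
opening: 0.801
grasp_force: 0.0
```

Call:
{"name": "play_rows", "arguments": {
  "rows": [
    {"dp":[0.4,-0.015,0.18],"turn":[0,-0.015,-0.958],"fingers":0.2},
    {"dp":[0.4,-0.015,0.18],"turn":[0,-0.015,-0.958],"fingers":0.2},
    {"dp":[0.4,-0.015,0.18],"turn":[0,-0.015,-0.958],"fingers":0.2},
    {"dp":[0.4,-0.015,0.18],"turn":[0,-0.015,-0.958],"fingers":0.2},
    {"dp":[0,0,0],"turn":[0,0,0],"fingers":0.2}
  ]
}}

```text
clock: 16.88
eef_pos: [684.9, 86.8, 72.4]
tcp_rot: [-3.139, 0.009, 0.836]
contact_force: [-1.1, -0.6, 0.5]
opening: 0.8
grasp_force: 0.0
```

Call:
{"name": "play_rows", "arguments": {
  "rows": [
    {"dp":[0,0,0],"turn":[0,0,0],"fingers":0.2},
    {"dp":[0,0,0],"turn":[0,0,0],"fingers":0.2}
  ]
}}

```text
clock: 17.05
eef_pos: [683.3, 84.9, 74.2]
tcp_rot: [-3.139, 0.009, 0.827]
contact_force: [-0.6, -0.5, -0.3]
opening: 0.796
grasp_force: 0.0
```

Run:
```python
from h import *
A=cur();f=grab("wrist");print(A[:3,3],r.sense()["tcp_rot"],r.sense()["opening"])
b=block(f,(7,150,100),(15,255,255),(689,86),rad=30);c=b[0]
plan(A,T([*c,13],down(.83)),3)
plan(T([*c,105],down(.83)),T([529,52,105],down(-.08)))
```

```text
[683.26597204  84.87606348  74.19196726] [-3.13936485  0.00874736  0.82737805] 0.8024773396500643
block n 602 [692.2  88.1] [23.6 21.2] yaw 0.828
3 rows dp [0.073 0.038 0.509] turn [-0.008  0.029 -0.008]
9 rows dp [-0.47  -0.099 -0.   ] turn [ 0.    -0.     0.966]
```

Call:
{"name": "play_rows", "arguments": {
  "rows": [
    {"dp":[0.06,0.02,0.51],"turn":[0,0.03,0],"fingers":0.2},
    {"dp":[0.06,0.02,0.51],"turn":[0,0.03,0],"fingers":0.2},
    {"dp":[0.06,0.02,0.51],"turn":[0,0.03,0],"fingers":0.2},
    {"dp":[0,0,0],"turn":[0,0,0],"fingers":0.2},
    {"dp":[0,0,0],"turn":[0,0,0],"fingers":1}
  ]
}}

```text
clock: 17.52
eef_pos: [689.4, 88.1, 13.1]
tcp_rot: [-3.138, 0.0, 0.828]
contact_force: [-0.1, 0.7, -0.1]
opening: 0.677
grasp_force: 0.0
```

Call:
{"name": "play_rows", "arguments": {
  "rows": [
    {"dp":[0,0,0],"turn":[0,0,0],"fingers":1},
    {"dp":[0,0,0],"turn":[0,0,0],"fingers":1},
    {"dp":[0,0,0],"turn":[0,0,0],"fingers":1},
    {"dp":[0,0,0],"turn":[0,0,0],"fingers":1},
    {"dp":[0,0,0],"turn":[0,0,0],"fingers":1}
  ]
}}

```text
clock: 17.93
eef_pos: [691.5, 88.7, 15.3]
tcp_rot: [-3.141, -0.003, 0.83]
contact_force: [-1.7, 0.1, 5.8]
opening: 0.22
grasp_force: 38.9
```

Call:
{"name": "play_rows", "arguments": {
  "rows": [
    {"dp":[0,0,-0.77],"turn":[0,0,0],"fingers":1},
    {"dp":[0,0,-0.77],"turn":[0,0,0],"fingers":1},
    {"dp":[0,0,-0.77],"turn":[0,0,0],"fingers":1},
    {"dp":[0,0,0],"turn":[0,0,0],"fingers":1}
  ]
}}

```text
clock: 18.27
eef_pos: [694.7, 89.1, 113.4]
tcp_rot: [3.137, -0.009, 0.83]
contact_force: [0.7, 0.4, 0.5]
opening: 0.213
grasp_force: 39.1
```

Call:
{"name": "play_rows", "arguments": {
  "rows": [
    {"dp":[-0.47,-0.1,0],"turn":[0,0,0.966],"fingers":1},
    {"dp":[-0.47,-0.1,0],"turn":[0,0,0.966],"fingers":1},
    {"dp":[-0.47,-0.1,0],"turn":[0,0,0.966],"fingers":1},
    {"dp":[-0.47,-0.1,0],"turn":[0,0,0.966],"fingers":1},
    {"dp":[-0.47,-0.1,0],"turn":[0,0,0.966],"fingers":1}
  ]
}}

```text
clock: 18.68
eef_pos: [603.1, 49.4, 106.5]
tcp_rot: [-3.14, -0.001, 0.319]
contact_force: [0.9, 0.4, 0.5]
opening: 0.215
grasp_force: 39.1
```

Call:
{"name": "play_rows", "arguments": {
  "rows": [
    {"dp":[-0.47,-0.1,0],"turn":[0,0,0.966],"fingers":1},
    {"dp":[-0.47,-0.1,0],"turn":[0,0,0.966],"fingers":1},
    {"dp":[-0.47,-0.1,0],"turn":[0,0,0.966],"fingers":1},
    {"dp":[-0.47,-0.1,0],"turn":[0,0,0.966],"fingers":1},
    {"dp":[0,0,0],"turn":[0,0,0],"fingers":1}
  ]
}}

```text
clock: 19.1
eef_pos: [523.7, 53.0, 106.0]
tcp_rot: [-3.14, 0.003, -0.087]
contact_force: [-0.1, 0.6, -0.7]
opening: 0.217
grasp_force: 39.1
```

Call:
{"name": "play_rows", "arguments": {
  "rows": [
    {"dp":[0,0,0],"turn":[0,0,0],"fingers":1},
    {"dp":[0,0,0],"turn":[0,0,0],"fingers":1}
  ]
}}

```text
clock: 19.27
eef_pos: [528.4, 52.9, 106.5]
tcp_rot: [-3.139, -0.001, -0.079]
contact_force: [0.7, -1.0, -0.3]
opening: 0.218
grasp_force: 39.1
```

Run:
```python
from h import *
A=cur();f=grab("wrist","w12");print(A[:3,3],r.sense()["tcp_rot"],r.sense()["opening"])
B=plan(A,T([528,53,76],down(-.08)),2)
plan(T([528,53,130],down(-.08)),T([677,-93,76],down(.19)))
```

```text
[528.42994227  52.90476401 106.54959829] [-3.13911601e+00 -1.19722572e-03 -7.91903066e-02] 0.21139226273842507
2 rows dp [-0.006 -0.     0.382] turn [-0.012 -0.007  0.005]
6 rows dp [0.603 0.63  0.225] turn [ 0.    0.   -0.43]
```

Call:
{"name": "play_rows", "arguments": {
  "rows": [
    {"dp":[0,0,0.38],"turn":[0,0,0],"fingers":1},
    {"dp":[0,0,0.38],"turn":[0,0,0],"fingers":1},
    {"dp":[0,0,0],"turn":[0,0,0],"fingers":1},
    {"dp":[0,0,0],"turn":[0,0,0],"fingers":1},
    {"dp":[0,0,0],"turn":[0,0,0],"fingers":0.2}
  ]
}}

```text
clock: 19.73
eef_pos: [528.0, 52.9, 75.9]
tcp_rot: [-3.139, 0.0, -0.08]
contact_force: [0.8, -0.1, -0.4]
opening: 0.344
grasp_force: 0.0
```

Call:
{"name": "play_rows", "arguments": {
  "rows": [
    {"dp":[0,0,0],"turn":[0,0,0],"fingers":0.2},
    {"dp":[0,0,0],"turn":[0,0,0],"fingers":0.2},
    {"dp":[0,0,-0.6],"turn":[0,0,0],"fingers":0.2},
    {"dp":[0,0,-0.75],"turn":[0,0,0],"fingers":0.2}
  ]
}}

```text
clock: 20.07
eef_pos: [525.8, 52.6, 128.6]
tcp_rot: [-3.14, 0.005, -0.081]
contact_force: [0.8, 0.8, 0.4]
opening: 0.803
grasp_force: 0.0
```

Call:
{"name": "play_rows", "arguments": {
  "rows": [
    {"dp":[0.6,0.63,0.22],"turn":[0,0,-0.43],"fingers":0.2},
    {"dp":[0.6,0.63,0.22],"turn":[0,0,-0.43],"fingers":0.2},
    {"dp":[0.6,0.63,0.22],"turn":[0,0,-0.43],"fingers":0.2},
    {"dp":[0.6,0.63,0.22],"turn":[0,0,-0.43],"fingers":0.2},
    {"dp":[0.6,0.63,0.22],"turn":[0,0,-0.43],"fingers":0.2}
  ]
}}

```text
clock: 20.48
eef_pos: [649.4, -73.3, 85.5]
tcp_rot: [-3.14, -0.001, 0.147]
contact_force: [0.1, -0.1, 0.9]
opening: 0.799
grasp_force: 0.0
```

Call:
{"name": "play_rows", "arguments": {
  "rows": [
    {"dp":[0.6,0.63,0.22],"turn":[0,0,-0.43],"fingers":0.2},
    {"dp":[0,0,0],"turn":[0,0,0],"fingers":0.2},
    {"dp":[0,0,0],"turn":[0,0,0],"fingers":0.2},
    {"dp":[0,0,0],"turn":[0,0,0],"fingers":0.2}
  ]
}}

```text
clock: 20.82
eef_pos: [675.0, -93.1, 76.2]
tcp_rot: [-3.139, 0.001, 0.189]
contact_force: [0.1, 0.3, 0.4]
opening: 0.802
grasp_force: 0.0
```

Run:
```python
from h import *
A=cur();f=grab("wrist","w13");print(A[:3,3],r.sense()["tcp_rot"],r.sense()["opening"])
b=block(f,(45,120,40),(85,255,220),(676,-93),rad=30);c=b[0]
plan(A,T([*c,13],down(.19)),3)
plan(T([*c,105],down(.19)),T([527,33,105],down(-.08)))
```

```text
[675.04982792 -93.10250793  76.20894385] [-3.13896415e+00  5.38243182e-04  1.89271784e-01] 0.7963764407854674
block n 503 [678.3 -94.8] [24.4 20.6] yaw 0.178
3 rows dp [0.024 0.02  0.527] turn [-0.009  0.002 -0.005]
6 rows dp [-0.589 -0.582 -0.   ] turn [ 0.   -0.    0.43]
```

Call:
{"name": "play_rows", "arguments": {
  "rows": [
    {"dp":[0.02,0.02,0.53],"turn":[0,0,0],"fingers":0.2},
    {"dp":[0.02,0.02,0.53],"turn":[0,0,0],"fingers":0.2},
    {"dp":[0.02,0.02,0.53],"turn":[0,0,0],"fingers":0.2},
    {"dp":[0,0,0],"turn":[0,0,0],"fingers":0.2},
    {"dp":[0,0,0],"turn":[0,0,0],"fingers":1}
  ]
}}

```text
clock: 21.28
eef_pos: [677.1, -94.0, 12.5]
tcp_rot: [-3.139, 0.002, 0.19]
contact_force: [0.3, 0.1, 0.7]
opening: 0.678
grasp_force: 0.0
```

Call:
{"name": "play_rows", "arguments": {
  "rows": [
    {"dp":[0,0,0],"turn":[0,0,0],"fingers":1},
    {"dp":[0,0,0],"turn":[0,0,0],"fingers":1},
    {"dp":[0,0,0],"turn":[0,0,0],"fingers":1},
    {"dp":[0,0,0],"turn":[0,0,0],"fingers":1},
    {"dp":[0,0,0],"turn":[0,0,0],"fingers":1}
  ]
}}

```text
clock: 21.7
eef_pos: [679.3, -94.9, 14.5]
tcp_rot: [-3.14, -0.002, 0.189]
contact_force: [-1.2, 1.4, 6.5]
opening: 0.222
grasp_force: 38.9
```

Call:
{"name": "play_rows", "arguments": {
  "rows": [
    {"dp":[0,0,-0.77],"turn":[0,0,0],"fingers":1},
    {"dp":[0,0,-0.77],"turn":[0,0,0],"fingers":1},
    {"dp":[0,0,-0.77],"turn":[0,0,0],"fingers":1},
    {"dp":[0,0,0],"turn":[0,0,0],"fingers":1}
  ]
}}

```text
clock: 22.03
eef_pos: [682.5, -95.8, 112.6]
tcp_rot: [3.141, -0.01, 0.189]
contact_force: [1.5, 1.1, 0.1]
opening: 0.224
grasp_force: 39.1
```

Call:
{"name": "play_rows", "arguments": {
  "rows": [
    {"dp":[-0.59,-0.58,0],"turn":[0,0,0.43],"fingers":1},
    {"dp":[-0.59,-0.58,0],"turn":[0,0,0.43],"fingers":1},
    {"dp":[-0.59,-0.58,0],"turn":[0,0,0.43],"fingers":1},
    {"dp":[-0.59,-0.58,0],"turn":[0,0,0.43],"fingers":1},
    {"dp":[-0.59,-0.58,0],"turn":[0,0,0.43],"fingers":1}
  ]
}}

```text
clock: 22.45
eef_pos: [548.4, 8.9, 105.8]
tcp_rot: [-3.139, -0.0, -0.039]
contact_force: [-0.6, 0.4, 0.3]
opening: 0.225
grasp_force: 39.1
```

Call:
{"name": "play_rows", "arguments": {
  "rows": [
    {"dp":[-0.59,-0.58,0],"turn":[0,0,0.43],"fingers":1},
    {"dp":[0,0,0],"turn":[0,0,0],"fingers":1},
    {"dp":[0,0,0],"turn":[0,0,0],"fingers":1},
    {"dp":[0,0,0],"turn":[0,0,0],"fingers":1}
  ]
}}

```text
clock: 22.78
eef_pos: [527.9, 32.4, 106.0]
tcp_rot: [-3.139, -0.001, -0.08]
contact_force: [0.8, -0.5, -0.5]
opening: 0.225
grasp_force: 39.1
```

Run:
```python
from h import *
A=cur();f=grab("wrist","w14");print(A[:3,3],r.sense()["tcp_rot"],r.sense()["opening"])
B=plan(A,T([527,33,76],down(-.08)),2)
plan(T([527,33,130],down(-.08)),T([643,-177,76],down(.74)))
```

```text
[527.89215775  32.39816559 106.02952374] [-3.13934316e+00 -1.20984917e-03 -8.02681779e-02] 0.2205756929746254
2 rows dp [-0.012 -0.006  0.375] turn [-0.011 -0.006  0.002]
8 rows dp [0.173 0.751 0.169] turn [-0.     0.    -0.979]
```

Call:
{"name": "play_rows", "arguments": {
  "rows": [
    {"dp":[-0.01,0,0.38],"turn":[0,0,0],"fingers":1},
    {"dp":[-0.01,0,0.38],"turn":[0,0,0],"fingers":1},
    {"dp":[0,0,0],"turn":[0,0,0],"fingers":1},
    {"dp":[0,0,0],"turn":[0,0,0],"fingers":1},
    {"dp":[0,0,0],"turn":[0,0,0],"fingers":0.2}
  ]
}}

```text
clock: 23.25
eef_pos: [527.0, 32.0, 75.4]
tcp_rot: [-3.139, 0.0, -0.081]
contact_force: [-0.7, -0.2, 0.2]
opening: 0.351
grasp_force: 0.0
```

Call:
{"name": "play_rows", "arguments": {
  "rows": [
    {"dp":[0,0,0],"turn":[0,0,0],"fingers":0.2},
    {"dp":[0,0,0],"turn":[0,0,0],"fingers":0.2},
    {"dp":[0,0,-0.6],"turn":[0,0,0],"fingers":0.2},
    {"dp":[0,0,-0.75],"turn":[0,0,0],"fingers":0.2}
  ]
}}

```text
clock: 23.58
eef_pos: [524.7, 32.2, 128.2]
tcp_rot: [-3.14, 0.005, -0.081]
contact_force: [-0.2, 0.3, -0.1]
opening: 0.799
grasp_force: 0.0
```

Call:
{"name": "play_rows", "arguments": {
  "rows": [
    {"dp":[0.17,0.75,0.17],"turn":[0,0,-0.98],"fingers":0.2},
    {"dp":[0.17,0.75,0.17],"turn":[0,0,-0.98],"fingers":0.2},
    {"dp":[0.17,0.75,0.17],"turn":[0,0,-0.98],"fingers":0.2},
    {"dp":[0.17,0.75,0.17],"turn":[0,0,-0.98],"fingers":0.2},
    {"dp":[0.17,0.75,0.17],"turn":[0,0,-0.98],"fingers":0.2}
  ]
}}

```text
clock: 24.0
eef_pos: [578.3, -112.3, 95.1]
tcp_rot: [-3.14, -0.001, 0.437]
contact_force: [1.7, 0.5, 0.8]
opening: 0.8
grasp_force: 0.0
```

Call:
{"name": "play_rows", "arguments": {
  "rows": [
    {"dp":[0.17,0.75,0.17],"turn":[0,0,-0.98],"fingers":0.2},
    {"dp":[0.17,0.75,0.17],"turn":[0,0,-0.98],"fingers":0.2},
    {"dp":[0.17,0.75,0.17],"turn":[0,0,-0.98],"fingers":0.2},
    {"dp":[0,0,0],"turn":[0,0,0],"fingers":0.2},
    {"dp":[0,0,0],"turn":[0,0,0],"fingers":0.2}
  ]
}}

```text
clock: 24.42
eef_pos: [641.8, -178.5, 73.8]
tcp_rot: [-3.14, -0.001, 0.738]
contact_force: [-0.3, 1.0, -0.3]
opening: 0.8
grasp_force: 0.0
```

Run:
```python
from h import *
A=cur();f=grab("wrist","w15");print(A[:3,3],r.sense()["tcp_rot"],r.sense()["opening"])
b=block(f,(0,150,70),(5,255,255),(643,-177),rad=30);c=b[0]
plan(A,T([*c,13],down(.74)),3)
plan(T([*c,105],down(.74)),T([549,54,105],down(-.08)))
```

```text
[ 641.84376517 -178.48339877   73.81117451] [-3.13902149e+00 -9.10632222e-04  7.38291741e-01] 0.7945798177082148
block n 554 [ 644.3 -178.4] [24.8 21.3] yaw 0.725
3 rows dp [0.015 0.014 0.507] turn [-0.006 -0.004 -0.005]
8 rows dp [-0.006 -0.807 -0.   ] turn [ 0.    -0.     0.979]
```

Call:
{"name": "play_rows", "arguments": {
  "rows": [
    {"dp":[0.015,0.01,0.5],"turn":[0,0,0],"fingers":0.2},
    {"dp":[0.015,0.01,0.5],"turn":[0,0,0],"fingers":0.2},
    {"dp":[0.015,0.01,0.5],"turn":[0,0,0],"fingers":0.2},
    {"dp":[0,0,0],"turn":[0,0,0],"fingers":0.2},
    {"dp":[0,0,0],"turn":[0,0,0],"fingers":1}
  ]
}}

```text
clock: 24.88
eef_pos: [642.0, -175.9, 13.9]
tcp_rot: [-3.138, 0.0, 0.74]
contact_force: [-0.2, 0.5, 1.0]
opening: 0.68
grasp_force: 0.0
```

Call:
{"name": "play_rows", "arguments": {
  "rows": [
    {"dp":[0,0,0],"turn":[0,0,0],"fingers":1},
    {"dp":[0,0,0],"turn":[0,0,0],"fingers":1},
    {"dp":[0,0,0],"turn":[0,0,0],"fingers":1},
    {"dp":[0,0,0],"turn":[0,0,0],"fingers":1},
    {"dp":[0,0,0],"turn":[0,0,0],"fingers":1}
  ]
}}

```text
clock: 25.3
eef_pos: [644.6, -177.2, 16.1]
tcp_rot: [3.141, -0.003, 0.74]
contact_force: [-0.7, -0.0, 7.8]
opening: 0.003
grasp_force: 3.8
```

Call:
{"name": "play_rows", "arguments": {
  "rows": [
    {"dp":[0,0,-0.77],"turn":[0,0,0],"fingers":1},
    {"dp":[0,0,-0.77],"turn":[0,0,0],"fingers":1},
    {"dp":[0,0,-0.77],"turn":[0,0,0],"fingers":1},
    {"dp":[0,0,0],"turn":[0,0,0],"fingers":1}
  ]
}}

```text
clock: 25.63
eef_pos: [647.3, -178.3, 113.8]
tcp_rot: [3.135, -0.007, 0.74]
contact_force: [1.3, -0.3, 0.2]
opening: -0.005
grasp_force: 0.0
```

Call:
{"name": "play_rows", "arguments": {
  "rows": [
    {"dp":[-0.01,-0.81,0],"turn":[0,0,0.98],"fingers":1},
    {"dp":[-0.01,-0.81,0],"turn":[0,0,0.98],"fingers":1},
    {"dp":[-0.01,-0.81,0],"turn":[0,0,0.98],"fingers":1},
    {"dp":[-0.01,-0.81,0],"turn":[0,0,0.98],"fingers":1},
    {"dp":[-0.01,-0.81,0],"turn":[0,0,0.98],"fingers":1}
  ]
}}

```text
clock: 26.05
eef_pos: [558.6, -39.5, 107.3]
tcp_rot: [-3.139, -0.0, 0.221]
contact_force: [0.1, 0.3, -0.7]
opening: -0.0
grasp_force: 0.0
```

Call:
{"name": "play_rows", "arguments": {
  "rows": [
    {"dp":[-0.01,-0.81,0],"turn":[0,0,0.98],"fingers":1},
    {"dp":[-0.01,-0.81,0],"turn":[0,0,0.98],"fingers":1},
    {"dp":[-0.01,-0.81,0],"turn":[0,0,0.98],"fingers":1},
    {"dp":[0,0,0],"turn":[0,0,0],"fingers":1},
    {"dp":[0,0,0],"turn":[0,0,0],"fingers":1}
  ]
}}

```text
clock: 26.47
eef_pos: [546.8, 57.1, 107.5]
tcp_rot: [-3.139, -0.0, -0.077]
contact_force: [0.1, -1.2, -0.9]
opening: -0.001
grasp_force: 0.0
```

Run:
```python
from h import *
A=cur();f=grab("wrist","w16");print(A[:3,3],r.sense()["tcp_rot"],r.sense()["opening"])
B=plan(A,T([549,54,76],down(-.08)),2)
plan(T([549,54,130],down(-.08)),T([634,-282,76],down(.29)))
```

```text
[546.80485457  57.14494111 107.5287549 ] [-3.13951159e+00 -1.77423874e-04 -7.75791148e-02] -0.00010780562773943284
2 rows dp [0.03  0.038 0.394] turn [-0.011 -0.002  0.013]
9 rows dp [0.157 0.955 0.15 ] turn [-0.     0.    -0.393]
```

View pics/w16.png

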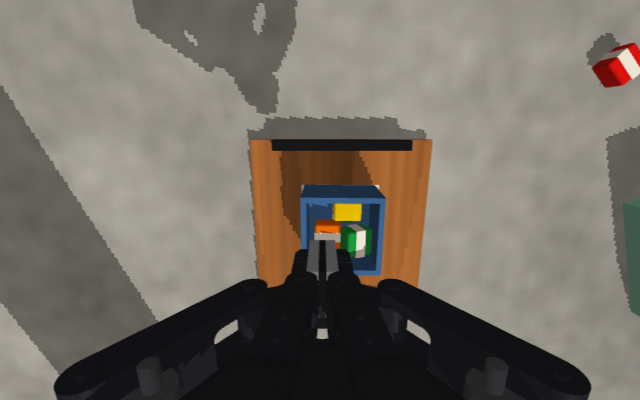

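The view shows yellow, orange and green in the dish at (342,235). Red was missed and still lies at (617,65), so I measure it again and go back.

Run:
```python
from h import *
A=cur();f=grab("wrist");p=ray(f,617,65,16)[:2];print(p)
b=block(f,(0,150,70),(5,255,255),p,rad=30)
g=grab("top");u=pix(g,[*p,16]);block(g,(0,150,70),(6,255,255),p,rad=35)
B=plan(A,T([*b[0],80],down(.74)))
```

```text
[ 641.99131216 -171.81227716]
block n 996 [ 641.4 -172.8] [27.5 31. ] yaw 0.704
block n 17 [ 642.1 -178.3] [16.8 20.6] yaw 0.612
8 rows dp [0.089 0.791 0.085] turn [-0.002 -0.001 -0.976]
```

Call:
{"name": "play_rows", "arguments": {
  "rows": [
    {"dp":[0.09,0.79,0.08],"turn":[0,0,-0.976],"fingers":0.2},
    {"dp":[0.09,0.79,0.08],"turn":[0,0,-0.976],"fingers":0.2},
    {"dp":[0.09,0.79,0.08],"turn":[0,0,-0.976],"fingers":0.2},
    {"dp":[0.09,0.79,0.08],"turn":[0,0,-0.976],"fingers":0.2},
    {"dp":[0.09,0.79,0.08],"turn":[0,0,-0.976],"fingers":0.2}
  ]
}}

```text
clock: 27.03
eef_pos: [583.1, -100.3, 90.5]
tcp_rot: [-3.139, -0.0, 0.435]
contact_force: [0.5, 1.1, -0.1]
opening: 0.711
grasp_force: 0.0
```

Call:
{"name": "play_rows", "arguments": {
  "rows": [
    {"dp":[0.09,0.79,0.08],"turn":[0,0,-0.976],"fingers":0.2},
    {"dp":[0.09,0.79,0.08],"turn":[0,0,-0.976],"fingers":0.2},
    {"dp":[0.09,0.79,0.08],"turn":[0,0,-0.976],"fingers":0.2},
    {"dp":[0,0,0],"turn":[0,0,0],"fingers":0.2},
    {"dp":[0,0,0],"turn":[0,0,0],"fingers":0.2}
  ]
}}

```text
clock: 27.45
eef_pos: [641.0, -175.8, 80.3]
tcp_rot: [-3.14, -0.001, 0.734]
contact_force: [0.2, -0.0, -0.0]
opening: 0.8
grasp_force: 0.0
```

Run:
```python
from h import *
A=cur();f=grab("wrist","w17");print(A[:3,3],r.sense()["tcp_rot"],r.sense()["opening"])
b=block(f,(0,150,70),(5,255,255),(643,-177),rad=40);c=b[0]
for x in blobs(f,(0,150,70),(5,255,255),60)[:3]: print(x[0],x[1])
plan(A,T([*c,13],down(.74)),3)
plan(T([*c,105],down(.74)),T([549,54,105],down(-.08)))
cv2.imwrite("pics/w17c.png",cv2.cvtColor(f["pixels"],cv2.COLOR_RGB2BGR)[120:400,160:480])
```

```text
[ 640.96014651 -175.83301083   80.30212184] [-3.13863214e+00 -5.72505393e-04  7.33786542e-01] 0.8011560663239321
block n 524 [ 644.  -178.8] [24.7 21.2] yaw 0.724
268 [316.09701493 218.2238806 ]
256 [335.7421875 218.2734375]
3 rows dp [0.002 0.036 0.561] turn [-0.006 -0.003 -0.02 ]
8 rows dp [-0.005 -0.808 -0.   ] turn [ 0.    -0.     0.979]
```

View pics/w17c.png

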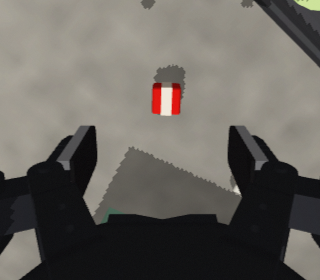

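Red is centred between the fingers in the crop at (166,98). I retry slightly lower, with a check before lifting.

Call:
{"name": "play_rows", "arguments": {
  "rows": [
    {"dp":[0.01,0.03,0.58],"turn":[0,0,0],"fingers":0.2},
    {"dp":[0,0.03,0.58],"turn":[0,0,0],"fingers":0.2},
    {"dp":[0,0.03,0.58],"turn":[0,0,0],"fingers":0.2},
    {"dp":[0,0,0],"turn":[0,0,0],"fingers":0.2},
    {"dp":[0,0,0],"turn":[0,0,0],"fingers":0.2}
  ]
}}

```text
clock: 27.92
eef_pos: [641.8, -174.7, 10.5]
tcp_rot: [-3.137, 0.001, 0.737]
contact_force: [0.4, -0.9, 0.6]
opening: 0.803
grasp_force: 0.0
```

Call:
{"name": "play_rows", "arguments": {
  "rows": [
    {"dp":[0,0,0],"turn":[0,0,0],"fingers":0.6},
    {"dp":[0,0,0],"turn":[0,0,0],"fingers":0.7},
    {"dp":[0,0,0],"turn":[0,0,0],"fingers":1},
    {"dp":[0,0,0],"turn":[0,0,0],"fingers":1},
    {"dp":[0,0,0],"turn":[0,0,0],"fingers":1}
  ]
}}

```text
clock: 28.33
eef_pos: [644.3, -175.5, 12.8]
tcp_rot: [-3.141, -0.002, 0.737]
contact_force: [-1.0, 1.0, 7.5]
opening: 0.235
grasp_force: 38.9
```

Run:
```python
from h import *
A=cur();f=grab("wrist","w18");print(A[:3,3],r.sense()["tcp_rot"],r.sense()["opening"],r.sense()["grasp_force"])
for x in blobs(f,(0,150,50),(5,255,255),60)[:4]: print(x[0],x[1])
block(f,(0,150,50),(5,255,255),(643,-177),rad=60)
```

```text
[ 644.32870773 -175.49941496   12.78989924] [-3.14101674e+00 -2.15507116e-03  7.36783611e-01] 0.23603333216007316 38.8640159368515
523 [335.3001912  261.06692161]
511 [308.57729941 260.95303327]
block n 1034 [ 644.3 -177.3] [26.2 20.7] yaw 0.737
```

Gripped this time. Lift and transfer.

Call:
{"name": "play_rows", "arguments": {
  "rows": [
    {"dp":[0,0,-0.77],"turn":[0,0,0],"fingers":1},
    {"dp":[0,0,-0.77],"turn":[0,0,0],"fingers":1},
    {"dp":[0,0,-0.77],"turn":[0,0,0],"fingers":1},
    {"dp":[0,0,0],"turn":[0,0,0],"fingers":1}
  ]
}}

```text
clock: 28.72
eef_pos: [647.4, -176.6, 110.6]
tcp_rot: [3.135, -0.006, 0.737]
contact_force: [1.1, -0.5, 0.2]
opening: 0.232
grasp_force: 39.2
```

Call:
{"name": "play_rows", "arguments": {
  "rows": [
    {"dp":[-0.01,-0.81,0],"turn":[0,0,0.98],"fingers":1},
    {"dp":[-0.01,-0.81,0],"turn":[0,0,0.98],"fingers":1},
    {"dp":[-0.01,-0.81,0],"turn":[0,0,0.98],"fingers":1},
    {"dp":[-0.01,-0.81,0],"turn":[0,0,0.98],"fingers":1},
    {"dp":[-0.01,-0.81,0],"turn":[0,0,0.98],"fingers":1}
  ]
}}

```text
clock: 29.13
eef_pos: [559.2, -37.6, 104.2]
tcp_rot: [-3.139, -0.0, 0.218]
contact_force: [0.4, 1.3, 0.6]
opening: 0.235
grasp_force: 39.2
```

Call:
{"name": "play_rows", "arguments": {
  "rows": [
    {"dp":[-0.01,-0.81,0],"turn":[0,0,0.98],"fingers":1},
    {"dp":[-0.01,-0.81,0],"turn":[0,0,0.98],"fingers":1},
    {"dp":[-0.01,-0.81,0],"turn":[0,0,0.98],"fingers":1},
    {"dp":[0,0,0],"turn":[0,0,0],"fingers":1},
    {"dp":[0,0,0],"turn":[0,0,0],"fingers":1}
  ]
}}

```text
clock: 29.55
eef_pos: [547.7, 59.1, 104.5]
tcp_rot: [-3.139, -0.0, -0.081]
contact_force: [-0.1, -0.3, -0.5]
opening: 0.234
grasp_force: 39.2
```

Call:
{"name": "play_rows", "arguments": {
  "rows": [
    {"dp":[0,0,0],"turn":[0,0,0],"fingers":1},
    {"dp":[0,0,0],"turn":[0,0,0],"fingers":1}
  ]
}}

```text
clock: 29.72
eef_pos: [547.8, 56.7, 104.3]
tcp_rot: [-3.14, 0.001, -0.083]
contact_force: [0.3, -0.8, -0.5]
opening: 0.23
grasp_force: 39.2
```

Run:
```python
from h import *
A=cur();f=grab("wrist","w19");print(A[:3,3],r.sense()["tcp_rot"],r.sense()["opening"])
B=plan(A,T([549,54,76],down(-.08)),2)
plan(T([549,54,130],down(-.08)),T([634,-282,76],down(.29)))
```

```text
[547.83561253  56.74766887 104.25343033] [-3.13957573e+00  6.02011536e-04 -8.42747550e-02] 0.23102468914303034
2 rows dp [0.017 0.034 0.353] turn [-0.01   0.002 -0.017]
9 rows dp [0.157 0.955 0.15 ] turn [-0.     0.    -0.393]
```

Call:
{"name": "play_rows", "arguments": {
  "rows": [
    {"dp":[0.02,0.04,0.35],"turn":[0,0,0],"fingers":1},
    {"dp":[0.02,0.04,0.35],"turn":[0,0,0],"fingers":1},
    {"dp":[0,0,0],"turn":[0,0,0],"fingers":1},
    {"dp":[0,0,0],"turn":[0,0,0],"fingers":1},
    {"dp":[0,0,0],"turn":[0,0,0],"fingers":0.2}
  ]
}}

```text
clock: 30.18
eef_pos: [549.3, 53.8, 76.6]
tcp_rot: [-3.139, 0.0, -0.085]
contact_force: [0.5, 0.8, -0.6]
opening: 0.358
grasp_force: 0.0
```

Call:
{"name": "play_rows", "arguments": {
  "rows": [
    {"dp":[0,0,0],"turn":[0,0,0],"fingers":0.2},
    {"dp":[0,0,0],"turn":[0,0,0],"fingers":0.2},
    {"dp":[0,0,-0.6],"turn":[0,0,0],"fingers":0.2},
    {"dp":[0,0,-0.75],"turn":[0,0,0],"fingers":0.2}
  ]
}}

```text
clock: 30.52
eef_pos: [547.4, 54.1, 129.3]
tcp_rot: [-3.14, 0.005, -0.084]
contact_force: [0.6, -0.3, -0.5]
opening: 0.801
grasp_force: 0.0
```

Call:
{"name": "play_rows", "arguments": {
  "rows": [
    {"dp":[0.16,0.955,0.15],"turn":[0,0,-0.39],"fingers":0.2},
    {"dp":[0.16,0.955,0.15],"turn":[0,0,-0.39],"fingers":0.2},
    {"dp":[0.16,0.955,0.15],"turn":[0,0,-0.39],"fingers":0.2},
    {"dp":[0.16,0.955,0.15],"turn":[0,0,-0.39],"fingers":0.2},
    {"dp":[0.16,0.955,0.15],"turn":[0,0,-0.39],"fingers":0.2}
  ]
}}

```text
clock: 30.93
eef_pos: [580.7, -138.2, 100.3]
tcp_rot: [-3.14, -0.001, 0.123]
contact_force: [0.9, 0.4, -0.1]
opening: 0.798
grasp_force: 0.0
```

Call:
{"name": "play_rows", "arguments": {
  "rows": [
    {"dp":[0.16,0.955,0.15],"turn":[0,0,-0.39],"fingers":0.2},
    {"dp":[0.16,0.955,0.15],"turn":[0,0,-0.39],"fingers":0.2},
    {"dp":[0.16,0.955,0.15],"turn":[0,0,-0.39],"fingers":0.2},
    {"dp":[0.16,0.955,0.15],"turn":[0,0,-0.39],"fingers":0.2},
    {"dp":[0,0,0],"turn":[0,0,0],"fingers":0.2}
  ]
}}

```text
clock: 31.35
eef_pos: [635.4, -288.3, 75.1]
tcp_rot: [3.14, -0.002, 0.283]
contact_force: [-1.3, 0.8, 0.6]
opening: 0.8
grasp_force: 0.0
```

Call:
{"name": "play_rows", "arguments": {
  "rows": [
    {"dp":[0,0,0],"turn":[0,0,0],"fingers":0.2},
    {"dp":[0,0,0],"turn":[0,0,0],"fingers":0.2}
  ]
}}

```text
clock: 31.52
eef_pos: [632.9, -281.8, 75.4]
tcp_rot: [-3.139, 0.0, 0.283]
contact_force: [-0.2, -0.4, -0.3]
opening: 0.8
grasp_force: 0.0
```

Run:
```python
from h import *
A=cur();f=grab("wrist","w20");print(A[:3,3],r.sense()["tcp_rot"],r.sense()["opening"])
for x in blobs(f,(0,0,185),(60,55,255),150)[:5]: print(x[0],x[1],ray(f,*x[1],16)[:2])
b=block(f,(0,0,185),(60,55,255),(635,-282),rad=24);c=b[0]
plan(A,T([*c,11],down(.29)),3)
plan(T([*c,105],down(.29)),T([538,43,105],down(-.08)))
```

```text
[ 632.85316765 -281.75504606   75.35040421] [-3.13872531e+00  1.35013065e-04  2.83427865e-01] 0.7980561417031684
2062 [461.57322987  39.76236663] [ 773.3945956  -333.17797722]
718 [321.19220056 219.89693593] [ 634.30221194 -281.71569902]
197 [480.2893401  389.34010152] [ 521.62143971 -461.50321595]
block n 718 [ 634.1 -281.6] [19.6 22.6] yaw 0.328
3 rows dp [0.01  0.002 0.536] turn [-0.009  0.001 -0.024]
9 rows dp [-0.153 -0.933 -0.   ] turn [ 0.    -0.     0.393]
```

Call:
{"name": "play_rows", "arguments": {
  "rows": [
    {"dp":[0.02,0,0.54],"turn":[0,0,-0.1],"fingers":0.2},
    {"dp":[0.02,0,0.54],"turn":[0,0,-0.1],"fingers":0.2},
    {"dp":[0.02,0,0.54],"turn":[0,0,-0.1],"fingers":0.2},
    {"dp":[0,0,0],"turn":[0,0,0],"fingers":0.2},
    {"dp":[0,0,0],"turn":[0,0,0],"fingers":0.2}
  ]
}}

```text
clock: 31.98
eef_pos: [634.7, -279.5, 10.2]
tcp_rot: [-3.138, 0.001, 0.316]
contact_force: [-0.4, -0.7, 0.2]
opening: 0.805
grasp_force: 0.0
```

Call:
{"name": "play_rows", "arguments": {
  "rows": [
    {"dp":[0,0,0],"turn":[0,0,0],"fingers":0.6},
    {"dp":[0,0,0],"turn":[0,0,0],"fingers":0.7},
    {"dp":[0,0,0],"turn":[0,0,0],"fingers":1},
    {"dp":[0,0,0],"turn":[0,0,0],"fingers":1},
    {"dp":[0,0,0],"turn":[0,0,0],"fingers":1}
  ]
}}

```text
clock: 32.4
eef_pos: [636.2, -281.4, 12.1]
tcp_rot: [-3.14, -0.002, 0.315]
contact_force: [-0.4, 1.4, 5.2]
opening: 0.236
grasp_force: 39.0
```

Call:
{"name": "play_rows", "arguments": {
  "rows": [
    {"dp":[0,0,-0.77],"turn":[0,0,0],"fingers":1},
    {"dp":[0,0,-0.77],"turn":[0,0,0],"fingers":1},
    {"dp":[0,0,-0.77],"turn":[0,0,0],"fingers":1},
    {"dp":[0,0,0],"turn":[0,0,0],"fingers":1}
  ]
}}

```text
clock: 32.73
eef_pos: [639.2, -283.0, 110.3]
tcp_rot: [3.137, -0.008, 0.315]
contact_force: [2.0, -0.5, 0.2]
opening: 0.237
grasp_force: 39.4
```

Call:
{"name": "play_rows", "arguments": {
  "rows": [
    {"dp":[-0.155,-0.93,0],"turn":[0,0,0.39],"fingers":1},
    {"dp":[-0.155,-0.93,0],"turn":[0,0,0.39],"fingers":1},
    {"dp":[-0.155,-0.93,0],"turn":[0,0,0.39],"fingers":1},
    {"dp":[-0.155,-0.93,0],"turn":[0,0,0.39],"fingers":1},
    {"dp":[-0.155,-0.93,0],"turn":[0,0,0.39],"fingers":1}
  ]
}}

```text
clock: 33.15
eef_pos: [561.5, -106.7, 103.9]
tcp_rot: [-3.14, -0.0, 0.108]
contact_force: [0.9, 0.2, 0.1]
opening: 0.234
grasp_force: 39.4
```

Call:
{"name": "play_rows", "arguments": {
  "rows": [
    {"dp":[-0.155,-0.93,0],"turn":[0,0,0.39],"fingers":1},
    {"dp":[-0.155,-0.93,0],"turn":[0,0,0.39],"fingers":1},
    {"dp":[-0.155,-0.93,0],"turn":[0,0,0.39],"fingers":1},
    {"dp":[-0.155,-0.93,0],"turn":[0,0,0.39],"fingers":1},
    {"dp":[0,0,0],"turn":[0,0,0],"fingers":1}
  ]
}}

```text
clock: 33.57
eef_pos: [529.3, 44.5, 104.3]
tcp_rot: [-3.138, 0.0, -0.052]
contact_force: [-0.3, -0.1, -0.3]
opening: 0.239
grasp_force: 39.4
```

Call:
{"name": "play_rows", "arguments": {
  "rows": [
    {"dp":[0,0,0],"turn":[0,0,0],"fingers":1},
    {"dp":[0,0,0],"turn":[0,0,0],"fingers":1}
  ]
}}

```text
clock: 33.73
eef_pos: [530.8, 39.4, 104.2]
tcp_rot: [-3.14, -0.0, -0.051]
contact_force: [0.5, 0.1, -0.8]
opening: 0.233
grasp_force: 39.4
```

Run:
```python
from h import *
A=cur();f=grab("wrist","w21");print(A[:3,3],r.sense()["tcp_rot"],r.sense()["opening"])
B=plan(A,T([538,43,76],down(-.08)),2)
for n,lo,hi in(("y",(18,120,60),(32,255,255)),("r",(0,150,60),(5,255,255)),("g",(45,120,40),(85,255,220)),("o",(7,170,120),(15,255,255))):
    for x in blobs(f,lo,hi,20)[:3]: print(n,x[0],x[1].round(),ray(f,*x[1],30)[:2].round())
```

```text
[530.80425154  39.39555364 104.198898  ] [-3.13953963e+00 -1.42541898e-04 -5.24689727e-02] 0.23679068126209166
2 rows dp [ 0.087 -0.05   0.353] turn [-0.01  -0.002  0.137]
y 494 [326. 193.] [549.  35.]
r 484 [307. 205.] [541.  50.]
r 187 [286. 203.] [543.  66.]
g 332 [324. 223.] [525.  37.]
g 205 [345. 224.] [523.  21.]
o 6830 [381. 192.] [548.  -8.]
o 5248 [248. 205.] [543.  97.]
o 168 [303. 229.] [520.  54.]
```

Call:
{"name": "play_rows", "arguments": {
  "rows": [
    {"dp":[0.09,-0.05,0.35],"turn":[0,0,0.13],"fingers":1},
    {"dp":[0.09,-0.05,0.35],"turn":[0,0,0.13],"fingers":1},
    {"dp":[0,0,0],"turn":[0,0,0],"fingers":1},
    {"dp":[0,0,0],"turn":[0,0,0],"fingers":1},
    {"dp":[0,0,0],"turn":[0,0,0],"fingers":0.2}
  ]
}}

```text
clock: 34.2
eef_pos: [538.0, 42.2, 76.2]
tcp_rot: [-3.139, 0.001, -0.081]
contact_force: [-0.7, -0.2, 1.1]
opening: 0.361
grasp_force: 0.0
```

Call:
{"name": "play_rows", "arguments": {
  "rows": [
    {"dp":[0,0,0],"turn":[0,0,0],"fingers":0},
    {"dp":[0,0,0],"turn":[0,0,0],"fingers":0},
    {"dp":[0,0,-0.6],"turn":[0,0,0],"fingers":0},
    {"dp":[-0.3,0,-0.9],"turn":[0,0,0],"fingers":0},
    {"dp":[-0.3,0,-0.9],"turn":[0,0,0],"fingers":0}
  ]
}}

```text
clock: 34.62
eef_pos: [513.2, 44.6, 172.5]
tcp_rot: [-3.14, 0.002, -0.08]
contact_force: [0.8, 0.5, 0.6]
opening: 1.005
grasp_force: 0.0
```

Call:
{"name": "play_rows", "arguments": {
  "rows": [
    {"dp":[-0.3,0,-0.9],"turn":[0,0,0],"fingers":0},
    {"dp":[-0.3,0,-0.9],"turn":[0,0,0],"fingers":0},
    {"dp":[-0.3,0,-0.9],"turn":[0,0,0],"fingers":0},
    {"dp":[0,0,0],"turn":[0,0,0],"fingers":0},
    {"dp":[0,0,0],"turn":[0,0,0],"fingers":0}
  ]
}}

```text
clock: 35.03
eef_pos: [479.0, 47.5, 282.6]
tcp_rot: [-3.138, -0.005, -0.08]
contact_force: [0.9, -0.3, -0.8]
opening: 1.002
grasp_force: 0.0
```

Run:
```python
from h import *
A=cur();f=grab("wrist","w22");print(A[:3,3],r.sense()["tcp_rot"],r.sense()["opening"])
sh(f,"dish",blobs(f,(95,90,15),(128,255,255),100),56,1)
for n,lo,hi in(("y",(18,120,60),(32,255,255)),("r",(0,150,60),(5,255,255)),("g",(45,120,40),(85,255,220)),("o",(7,170,120),(15,255,255)),("w",(0,0,170),(40,50,255)),("blue",(95,90,15),(128,255,255))):
    for x in blobs(f,lo,hi,12):
        p=ray(f,*x[1],30)[:2]
        print(n,x[0],x[1].round(),p.round(),"IN" if abs(p-[538,43]).max()<32 else "")
u=pix(f,[534,43,10]);print(u)
# base by black bars
w=pix(f,[598,38,22]);v=pix(f,[447,49.5,29])
def roi(p,a,b): return (max(0,int(p[0]-a)),max(0,int(p[1]-b)),int(p[0]+a),int(p[1]+b))
sh(f,"curb",blobs(f,(0,0,0),(179,255,38),60,roi=roi(w,50,12)),22,1)
sh(f,"bar",blobs(f,(0,0,0),(179,255,38),60,roi=roi(v,50,14)),29,1)
k=pix(f,[487,-280,98]);print("knob",k)
sh(f,"mint",blobs(f,(65,60,190),(90,255,255),200),72,1)
plan(A,T([440,-270,300],down(.22)))
```

```text
[478.97592248  47.52585851 282.60419784] [-3.13898387e+00 -1.91014589e-03 -7.96462932e-02] 0.9991123135374931
dish 2277 [321.7 135. ] mid [537.7  43.2] boxmid [537.   43.4] size 58.4 57.6 yaw 3.084
y 93 [327. 122.] [553.  35.] IN
y 19 [5. 1.] [723. 410.] 
r 147 [317. 130.] [544.  49.] IN
r 60 [305. 129.] [546.  65.] IN
g 64 [326. 148.] [519.  38.] IN
g 31 [339. 148.] [518.  21.] IN
o 6540 [327. 146.] [523.  38.] IN
o 56 [314. 148.] [520.  54.] IN
o 13 [319. 139.] [532.  48.] IN
w 939 [ 34. 189.] [496. 454.] 
w 282 [290. 224.] [415.  99.] 
w 281 [334. 135.] [535.  27.] IN
w 184 [258. 236.] [401. 148.] 
w 174 [385. 109.] [563. -42.] 
w 161 [273. 216.] [429. 122.] 
w 107 [166. 109.] [586. 244.] 
w 85 [309. 228.] [406.  72.] 
w 73 [310. 129.] [545.  59.] IN
w 66 [185. 123.] [567. 223.] 
w 47 [316. 142.] [528.  52.] IN
w 31 [ 92. 209.] [460. 381.] 
w 29 [218. 225.] [422. 205.] 
w 19 [369.  75.] [606. -22.] 
w 18 [354.  67.] [617.  -4.] 
w 16 [397.  30.] [654. -58.] 
w 15 [228. 246.] [387. 196.] 
w 15 [260. 224.] [418. 144.] 
w 13 [390. 248.] [367. -45.] 
blue 2277 [322. 135.] [537.  43.] IN
[322.13050187 136.73347006]
curb 561 [321.9  85.9] mid [598.9  38.1] boxmid [598.7  36.7] size 107.1 7.3 yaw 1.491
bar 788 [322.4 199.3] mid [448.   49.3] boxmid [449.2  49.2] size 89.2 19.1 yaw 1.492
knob [610.25088715 158.65786506]
mint 9067 [592.5 154.2] mid [ 489.4 -283.1] boxmid [ 487.1 -286.8] size 129.7 121.4 yaw 1.806
9 rows dp [-0.156  0.878 -0.05 ] turn [-0.003 -0.006 -0.318]
```

All five caramels read inside the dish (537,43). The base mark is at (534,43) with yaw -0.08. Next is the cover, approached with the wrist turned half round so the camera looks at the tongue side.

Run:
```python
from h import *
A=cur();B=plan(A,T([450,-120,300],down(1.65)),17);plan(B,T([440,-300,300],down(.23+np.pi)),18)
```

```text
17 rows dp [-0.222  0.176 -0.029] turn [-0.    -0.002 -0.972]
18 rows dp [-0.166 -0.231 -0.   ] turn [ 0.     0.    -0.913]
```

Call:
{"name": "play_rows", "arguments": {
  "rows": [
    {"dp":[-0.22,0.18,-0.03],"turn":[0,0,-0.97],"fingers":0},
    {"dp":[-0.22,0.18,-0.03],"turn":[0,0,-0.97],"fingers":0},
    {"dp":[-0.22,0.18,-0.03],"turn":[0,0,-0.97],"fingers":0},
    {"dp":[-0.22,0.18,-0.03],"turn":[0,0,-0.97],"fingers":0},
    {"dp":[-0.22,0.18,-0.03],"turn":[0,0,-0.97],"fingers":0}
  ]
}}

```text
clock: 35.5
eef_pos: [438.2, 6.3, 284.1]
tcp_rot: [-3.138, 0.002, 0.433]
contact_force: [0.0, -0.2, -0.2]
opening: 1.002
grasp_force: 0.0
```

Call:
{"name": "play_rows", "arguments": {
  "rows": [
    {"dp":[-0.22,0.18,-0.03],"turn":[0,0,-0.97],"fingers":0},
    {"dp":[-0.22,0.18,-0.03],"turn":[0,0,-0.97],"fingers":0},
    {"dp":[-0.22,0.18,-0.03],"turn":[0,0,-0.97],"fingers":0},
    {"dp":[-0.22,0.18,-0.03],"turn":[0,0,-0.97],"fingers":0},
    {"dp":[-0.22,0.18,-0.03],"turn":[0,0,-0.97],"fingers":0}
  ]
}}

```text
clock: 35.92
eef_pos: [424.3, -48.3, 290.0]
tcp_rot: [-3.137, -0.0, 0.941]
contact_force: [-0.4, -0.1, -0.3]
opening: 1.0
grasp_force: 0.0
```

Call:
{"name": "play_rows", "arguments": {
  "rows": [
    {"dp":[-0.22,0.18,-0.03],"turn":[0,0,-0.97],"fingers":0},
    {"dp":[-0.22,0.18,-0.03],"turn":[0,0,-0.97],"fingers":0},
    {"dp":[-0.22,0.18,-0.03],"turn":[0,0,-0.97],"fingers":0},
    {"dp":[-0.22,0.18,-0.03],"turn":[0,0,-0.97],"fingers":0},
    {"dp":[-0.22,0.18,-0.03],"turn":[0,0,-0.97],"fingers":0}
  ]
}}

```text
clock: 36.33
eef_pos: [438.7, -102.8, 295.9]
tcp_rot: [-3.138, -0.002, 1.449]
contact_force: [0.3, 0.2, 0.1]
opening: 0.999
grasp_force: 0.0
```

Call:
{"name": "play_rows", "arguments": {
  "rows": [
    {"dp":[-0.22,0.18,-0.03],"turn":[0,0,-0.97],"fingers":0},
    {"dp":[-0.22,0.18,-0.03],"turn":[0,0,-0.97],"fingers":0},
    {"dp":[-0.17,-0.23,0],"turn":[0,0,-0.91],"fingers":0},
    {"dp":[-0.17,-0.23,0],"turn":[0,0,-0.91],"fingers":0},
    {"dp":[-0.17,-0.23,0],"turn":[0,0,-0.91],"fingers":0}
  ]
}}

```text
clock: 36.75
eef_pos: [427.8, -145.8, 297.9]
tcp_rot: [-3.139, -0.004, 1.938]
contact_force: [0.1, 0.1, -0.2]
opening: 0.999
grasp_force: 0.0
```

Call:
{"name": "play_rows", "arguments": {
  "rows": [
    {"dp":[-0.17,-0.23,0],"turn":[0,0,-0.91],"fingers":0},
    {"dp":[-0.17,-0.23,0],"turn":[0,0,-0.91],"fingers":0},
    {"dp":[-0.17,-0.23,0],"turn":[0,0,-0.91],"fingers":0},
    {"dp":[-0.17,-0.23,0],"turn":[0,0,-0.91],"fingers":0},
    {"dp":[-0.17,-0.23,0],"turn":[0,0,-0.91],"fingers":0}
  ]
}}

```text
clock: 37.17
eef_pos: [406.7, -198.6, 298.0]
tcp_rot: [3.141, -0.005, 2.414]
contact_force: [-0.0, 0.5, -0.3]
opening: 0.998
grasp_force: 0.0
```

Call:
{"name": "play_rows", "arguments": {
  "rows": [
    {"dp":[-0.17,-0.23,0],"turn":[0,0,-0.91],"fingers":0},
    {"dp":[-0.17,-0.23,0],"turn":[0,0,-0.91],"fingers":0},
    {"dp":[-0.17,-0.23,0],"turn":[0,0,-0.91],"fingers":0},
    {"dp":[-0.17,-0.23,0],"turn":[0,0,-0.91],"fingers":0},
    {"dp":[-0.17,-0.23,0],"turn":[0,0,-0.91],"fingers":0}
  ]
}}

```text
clock: 37.58
eef_pos: [412.3, -255.1, 297.7]
tcp_rot: [3.139, -0.004, 2.89]
contact_force: [0.9, -0.2, 0.4]
opening: 1.003
grasp_force: 0.0
```

Call:
{"name": "play_rows", "arguments": {
  "rows": [
    {"dp":[-0.17,-0.23,0],"turn":[0,0,-0.91],"fingers":0},
    {"dp":[-0.17,-0.23,0],"turn":[0,0,-0.91],"fingers":0},
    {"dp":[-0.17,-0.23,0],"turn":[0,0,-0.91],"fingers":0},
    {"dp":[-0.17,-0.23,0],"turn":[0,0,-0.91],"fingers":0},
    {"dp":[-0.17,-0.23,0],"turn":[0,0,-0.91],"fingers":0}
  ]
}}

```text
clock: 38.0
eef_pos: [443.2, -302.7, 297.4]
tcp_rot: [3.137, -0.002, -2.917]
contact_force: [-0.7, -0.7, 0.8]
opening: 1.001
grasp_force: 0.0
```

Call:
{"name": "play_rows", "arguments": {
  "rows": [
    {"dp":[0,0,0],"turn":[0,0,0],"fingers":0},
    {"dp":[0,0,0],"turn":[0,0,0],"fingers":0}
  ]
}}

```text
clock: 38.17
eef_pos: [443.1, -302.2, 297.7]
tcp_rot: [3.137, -0.002, -2.924]
contact_force: [-1.1, 0.5, -1.0]
opening: 1.001
grasp_force: 0.0
```

Run:
```python
from h import *
A=cur();f=grab("wrist","w23");print(A[:3,3],r.sense()["tcp_rot"],r.sense()["qpos"].round(2))
print("exp knob",pix(f,[487,-281,98]),"tongue",pix(f,[415,-304,5]))
b=blobs(f,(65,40,60),(90,255,255),200);print(b[0][0],b[0][1],b[0][2].round(0).tolist())
m=cv2.inRange(f["hsv"],np.array((65,40,60)),np.array((90,255,255)))
print(np.percentile(f["hsv"][m>0][:,2],[5,25,50,75,95]))
sh(f,"orange",blobs(f,(6,170,100),(20,255,255),40),5,3)
k=pix(f,[487,-281,98]).astype(int)
sh(f,"knob",blobs(f,(0,0,0),(179,255,40),60,roi=(max(0,k[0]-45),max(0,k[1]-40),k[0]+45,k[1]+40)),98,2)
```

```text
[ 443.08721293 -302.19919082  297.69711994] [ 3.13723869e+00 -1.82304087e-03 -2.92436554e+00] [-0.6   0.16  1.74  0.    1.25 -2.39]
exp knob [330.98573036 220.43200836] tongue [324.64610176 153.05959475]
8187 [325.74447294 207.28447539] [[277.0, 163.0], [370.0, 159.0], [374.0, 251.0], [282.0, 256.0]]
[151. 191. 191. 192. 193.]
orange 3458 [508.5 249. ] mid [502.3  26.6] boxmid [516.1  50.3] size 168.8 151.6 yaw 3.063
orange 821 [323.2 152.8] mid [ 415.1 -306.2] boxmid [ 415.3 -306.2] size 69.1 26.1 yaw 1.836
knob 402 [326.4 215.8] mid [ 482.3 -288. ] boxmid [ 482.  -287.9] size 30.2 21.0 yaw 0.23
```

Run:
```python
from h import *
A=cur();B=plan(A,T([486,-287,120],down(.262+np.pi)));plan(B,T([486,-287,88],down(.262+np.pi)))
```

```text
5 rows dp [-0.228  0.02   0.89 ] turn [ 0.008 -0.003 -0.086]
1 rows dp [ 0.  -0.   0.8] turn [ 0. -0. -0.]
```

Call:
{"name": "play_rows", "arguments": {
  "rows": [
    {"dp":[-0.23,0.02,0.89],"turn":[0,0,-0.086],"fingers":0},
    {"dp":[-0.23,0.02,0.89],"turn":[0,0,-0.086],"fingers":0},
    {"dp":[-0.23,0.02,0.89],"turn":[0,0,-0.086],"fingers":0},
    {"dp":[-0.23,0.02,0.89],"turn":[0,0,-0.086],"fingers":0},
    {"dp":[-0.23,0.02,0.89],"turn":[0,0,-0.086],"fingers":0}
  ]
}}

```text
clock: 38.63
eef_pos: [486.8, -286.3, 119.9]
tcp_rot: [3.139, -0.0, -2.878]
contact_force: [0.1, -0.7, -0.3]
opening: 0.998
grasp_force: 0.0
```

Call:
{"name": "play_rows", "arguments": {
  "rows": [
    {"dp":[0,0,0],"turn":[0,0,0],"fingers":0.3},
    {"dp":[0,0,0],"turn":[0,0,0],"fingers":0.3},
    {"dp":[0,0,0],"turn":[0,0,0],"fingers":0.3}
  ]
}}

```text
clock: 38.88
eef_pos: [487.4, -287.4, 122.8]
tcp_rot: [3.14, 0.001, -2.877]
contact_force: [-0.0, -0.2, 1.1]
opening: 0.698
grasp_force: 0.0
```

Run:
```python
from h import *
A=cur();f=grab("wrist","w24");print(A[:3,3],r.sense()["tcp_rot"])
sh(f,"orange",blobs(f,(6,170,100),(20,255,255),40),5,1)
k=pix(f,[486,-287,98]);print(k)
m=f["hsv"][int(k[1])-60:int(k[1])+30,int(k[0]),2];print(m)
b=blobs(f,(65,40,180),(90,255,255),200);print(b[0][0],b[0][1],b[0][2].round(0).tolist());sh(f,"top",b,72,1)
plan(A,T([486,-287,88],down(.262+np.pi)),1)
```

```text
[ 487.37254092 -287.35432952  122.80510349] [ 3.14119687e+00  1.83649547e-03 -2.87697805e+00]
orange 5279 [592.2 281. ] mid [4.98e+02 2.00e-01] boxmid [506.8  15.4] size 134.7 78.8 yaw 3.064
[324.7609029  235.71777176]
[191 190 191 190 191 190 189 190 189 191 190 190 191 190 190 190 190 190
 190 190 191 190 191 191 189 190 190 189 189 189 179  14  13  13  14  14
  13  14  13  13  14  12  15  18  18  18  19  17  17  19  17  16  16  18
  16  16  16  16  17  18  16  17  17  17  16  14  17  18  15  17  16  17
  15  15  18  17  19  32  97 123 120 121 119 120 120 119 119 119 120 119]
24080 [323.93143688 206.47317276] [[234.0, 136.0], [415.0, 136.0], [415.0, 295.0], [234.0, 295.0]]
top 24080 [323.9 206.5] mid [ 474.9 -290.3] boxmid [ 485.7 -286.9] size 119.1 118.5 yaw 0.353
1 rows dp [0.031 0.016 0.87 ] turn [0.016 0.005 0.025]
```

Call:
{"name": "play_rows", "arguments": {
  "rows": [
    {"dp":[0.02,0.01,0.43],"turn":[0,0,0],"fingers":0.3},
    {"dp":[0.02,0.01,0.43],"turn":[0,0,0],"fingers":0.3},
    {"dp":[0,0,0],"turn":[0,0,0],"fingers":0.3},
    {"dp":[0,0,0],"turn":[0,0,0],"fingers":0.3}
  ],
  "force": 100
}}

```text
clock: 39.27
eef_pos: [485.6, -287.2, 88.6]
tcp_rot: [3.14, 0.001, -2.877]
contact_force: [-0.0, -0.4, 0.1]
opening: 0.698
grasp_force: 0.0
```

Call:
{"name": "play_rows", "arguments": {
  "rows": [
    {"dp":[0,0,0],"turn":[0,0,0],"fingers":0.6},
    {"dp":[0,0,0],"turn":[0,0,0],"fingers":1},
    {"dp":[0,0,0],"turn":[0,0,0],"fingers":1},
    {"dp":[0,0,0],"turn":[0,0,0],"fingers":1},
    {"dp":[0,0,0],"turn":[0,0,0],"fingers":1}
  ]
}}

```text
clock: 39.68
eef_pos: [486.0, -286.7, 88.5]
tcp_rot: [3.14, 0.001, -2.876]
contact_force: [-2.0, 3.3, 9.9]
opening: 0.244
grasp_force: 97.9
```

Run:
```python
from h import *
A=cur();s=r.sense();print(A[:3,3],s["tcp_rot"],s["opening"],s["grasp_force"],s["contact_force"]);print(np.save("grasp.npy",A))
```

```text
[ 485.96581182 -286.71524413   88.45096852] [ 3.13976333e+00  1.16515586e-03 -2.87608765e+00] 0.2443397628059788 97.88297295570374 [-1.99764166  3.33124053  9.90124461]
None
```

```bash
cat >> h.py <<'E'
YB=-.079;MARK=np.array([534,42.8,10.])
RB=Ro.from_euler("z",YB).as_matrix();SLOT=MARK-88.5*RB[:,0]
def covtool(tip,th,X0=None):
    """TCP pose with the tongue tip at tip (slot frame, mm) and tilt th deg"""
    A0=np.load("grasp.npy");X0=T([485.8,-286.9,0],Ro.from_euler("z",.265).as_matrix()) if X0 is None else X0
    R=RB@Ro.from_euler("y",-th,degrees=True).as_matrix()
    C=T(SLOT+RB@np.array(tip,float)-R@np.array([-86,0,0]),R)
    return C@np.linalg.inv(X0)@A0
def tipnow():
    A0=np.load("grasp.npy");X0=T([485.8,-286.9,0],Ro.from_euler("z",.265).as_matrix())
    C=cur()@np.linalg.inv(A0)@X0
    return RB.T@(C[:3,:3]@[-86,0,0]+C[:3,3]-SLOT),np.degrees(Ro.from_matrix(RB.T@C[:3,:3]).as_euler("xyz"))
E
python3 - <<'E'
from h import *
A=cur();L=T(A[:3,3]+[0,0,110],A[:3,:3]);plan(A,L);P=plan(L,covtool([24,0,95],15));print(P[:3,3])
E
```

```text
3 rows dp [-0.001  0.002 -0.917] turn [-0. -0.  0.]
9 rows dp [-0.23   0.901 -0.018] turn [ 0.048 -0.276  0.362]
[529.9016373   43.25974673 212.74945399]
```

Call:
{"name": "play_rows", "arguments": {
  "rows": [
    {"dp":[0,0,-0.7],"turn":[0,0,0],"fingers":1},
    {"dp":[0,0,-1],"turn":[0,0,0],"fingers":1},
    {"dp":[0,0,-1],"turn":[0,0,0],"fingers":1},
    {"dp":[0,0,0],"turn":[0,0,0],"fingers":1}
  ]
}}

```text
clock: 40.02
eef_pos: [489.1, -289.2, 202.8]
tcp_rot: [-3.136, 0.008, -2.876]
contact_force: [2.1, -1.1, -3.0]
opening: 0.245
grasp_force: 99.9
```

Call:
{"name": "play_rows", "arguments": {
  "rows": [
    {"dp":[-0.115,0.45,-0.01],"turn":[0.024,-0.138,0.18],"fingers":1},
    {"dp":[-0.23,0.9,-0.02],"turn":[0.048,-0.276,0.362],"fingers":1},
    {"dp":[-0.23,0.9,-0.02],"turn":[0.048,-0.276,0.362],"fingers":1},
    {"dp":[-0.23,0.9,-0.02],"turn":[0.048,-0.276,0.362],"fingers":1},
    {"dp":[-0.23,0.9,-0.02],"turn":[0.048,-0.276,0.362],"fingers":1}
  ]
}}

```text
clock: 40.43
eef_pos: [493.0, -118.8, 199.8]
tcp_rot: [-3.133, 0.132, -3.049]
contact_force: [0.7, -0.1, -3.0]
opening: 0.244
grasp_force: 99.8
```

Call:
{"name": "play_rows", "arguments": {
  "rows": [
    {"dp":[-0.23,0.9,-0.02],"turn":[0.048,-0.276,0.362],"fingers":1},
    {"dp":[-0.23,0.9,-0.02],"turn":[0.048,-0.276,0.362],"fingers":1},
    {"dp":[-0.23,0.9,-0.02],"turn":[0.048,-0.276,0.362],"fingers":1},
    {"dp":[-0.23,0.9,-0.02],"turn":[0.048,-0.276,0.362],"fingers":1},
    {"dp":[-0.115,0.45,-0.01],"turn":[0.024,-0.138,0.18],"fingers":1}
  ]
}}

```text
clock: 40.85
eef_pos: [529.5, 45.9, 210.3]
tcp_rot: [3.138, 0.264, 3.062]
contact_force: [-0.2, -0.6, -3.2]
opening: 0.246
grasp_force: 99.9
```

Call:
{"name": "play_rows", "arguments": {
  "rows": [
    {"dp":[0,0,0],"turn":[0,0,0],"fingers":1},
    {"dp":[0,0,0],"turn":[0,0,0],"fingers":1},
    {"dp":[0,0,0],"turn":[0,0,0],"fingers":1}
  ]
}}

```text
clock: 41.1
eef_pos: [529.0, 42.5, 209.7]
tcp_rot: [3.14, 0.261, 3.065]
contact_force: [0.0, 0.7, -3.7]
opening: 0.246
grasp_force: 99.9
```

```bash
cat >> h.py <<'E'
def look(save=None):
    f=grab("wrist",save);t,e=tipnow();z=t[2]+10
    o=blobs(f,(6,170,100),(20,255,255),40)
    for a,c,bx in o[:3]:
        print("orange",a,c.round(1),bx.round(1).tolist())
    W=SLOT+RB@t
    print("tip est px",pix(f,W).round(1),"tip corners est",[pix(f,SLOT+RB@(t+[0,y,0])).round(1).tolist() for y in(-35,35)])
    print("bar edge est px",[pix(f,SLOT+RB@np.array([10,y,19.])).round(1).tolist() for y in(-47,47)],"bar back",[pix(f,SLOT+RB@np.array([-8,y,19.])).round(1).tolist() for y in(-47,47)])
    return f
E
python3 - <<'E'
from h import *
A=cur();s=r.sense();print(A[:3,3],s["tcp_rot"],s["opening"],s["grasp_force"],s["qpos"].round(2));print(*tipnow())
f=look("w25")
b=blobs(f,(0,0,0),(179,255,38),100)
for a,c,bx in b[:6]: print("black",a,c.round(),bx.round().tolist())
plan(A,covtool([24,0,40],15))
E
```

```text
[528.99999183  42.45355675 209.7313042 ] [3.14005438 0.26075658 3.06484449] 0.24563318805518003 99.91126656532288 [ 0.11  0.11  2.04 -0.07  0.74 -1.34]
[22.92738374 -0.99350689 92.11544036] [-8.98610473e-03 -1.48734993e+01  9.90628913e-02]
orange 8592 [321.5 100.1] [[248.0, 48.0], [398.0, 48.0], [398.0, 134.0], [248.0, 134.0]]
tip est px [322.2  99.5] tip corners est [[275.9, 99.4], [368.4, 99.6]]
bar edge est px [[274.2, 70.3], [372.8, 70.6]] bar back [[272.6, 48.8], [374.6, 49.1]]
black 51745 [322. 342.] [[22.0, 224.0], [622.0, 224.0], [622.0, 399.0], [22.0, 399.0]]
black 2161 [323.  59.] [[273.0, 48.0], [373.0, 48.0], [373.0, 69.0], [273.0, 69.0]]
black 130 [ 86. 300.] [[77.0, 297.0], [87.0, 290.0], [95.0, 301.0], [86.0, 308.0]]
black 109 [279. 256.] [[272.0, 261.0], [277.0, 247.0], [286.0, 250.0], [281.0, 264.0]]
2 rows dp [0.158 0.01  0.63 ] turn [ 0.001 -0.011  0.008]
```

The black bar is at (323,59), spanning u 273–373, which agrees with the estimate within 1 px. I lower the cover in front of the bar and check the tongue edges.

Call:
{"name": "play_rows", "arguments": {
  "rows": [
    {"dp":[0.16,0.01,0.63],"turn":[0,0,0],"fingers":1},
    {"dp":[0.16,0.01,0.63],"turn":[0,0,0],"fingers":1},
    {"dp":[0,0,0],"turn":[0,0,0],"fingers":1},
    {"dp":[0,0,0],"turn":[0,0,0],"fingers":1},
    {"dp":[0,0,0],"turn":[0,0,0],"fingers":1}
  ]
}}

```text
clock: 41.57
eef_pos: [531.0, 42.8, 159.0]
tcp_rot: [3.139, 0.263, 3.063]
contact_force: [0.2, -1.0, -2.1]
opening: 0.244
grasp_force: 99.9
```

```bash
cat >> h.py <<'E'
def tongue(f):
    t,e=tipnow();W=SLOT+RB@t;u,v=pix(f,W).astype(int)
    print("tip",t.round(1),e.round(2));print("est corners",[pix(f,SLOT+RB@(t+[0,y,0])).round(1).tolist() for y in(-35,35)])
    print("up col HSV",[(k,*f["hsv"][k,u].tolist()) for k in range(v-8,v+20,3)])
    print("row HSV L",[(k,*f["hsv"][v+9,k].tolist()) for k in range(u-70,u-36,4)])
E
python3 - <<'E'
from h import *
A=cur();print(A[:3,3],r.sense()["contact_force"]);f=grab("wrist","w26");tongue(f)
plan(A,covtool([24,0,4],15),3)
E
```

```text
[530.96429916  42.83096134 159.03990863] [ 0.23510841 -1.01593954 -2.10981429]
tip [25.6 -0.1 41.8] [  0.04 -15.05  -0.02]
est corners [[276.7, 100.2], [369.3, 100.3]]
up col HSV [(92, 13, 185, 109), (95, 13, 182, 108), (98, 13, 194, 125), (101, 13, 243, 230), (104, 13, 245, 230), (107, 13, 244, 229), (110, 13, 244, 229), (113, 13, 246, 229), (116, 13, 248, 229), (119, 14, 247, 229)]
row HSV L [(253, 13, 180, 147), (257, 13, 182, 147), (261, 13, 181, 137), (265, 14, 180, 140), (269, 14, 186, 136), (273, 13, 182, 132), (277, 14, 244, 230), (281, 13, 243, 229), (285, 13, 243, 230)]
3 rows dp [0.09  0.002 0.298] turn [ 0.001 -0.001 -0.001]
```

Call:
{"name": "play_rows", "arguments": {
  "rows": [
    {"dp":[0.09,0,0.3],"turn":[0,0,0],"fingers":1},
    {"dp":[0.09,0,0.3],"turn":[0,0,0],"fingers":1},
    {"dp":[0.08,0,0.28],"turn":[0,0,0],"fingers":1},
    {"dp":[0,0,0],"turn":[0,0,0],"fingers":1},
    {"dp":[0,0,0],"turn":[0,0,0],"fingers":1}
  ]
}}

```text
clock: 42.03
eef_pos: [530.0, 43.5, 122.3]
tcp_rot: [3.139, 0.263, 3.064]
contact_force: [0.1, -0.6, -3.0]
opening: 0.242
grasp_force: 99.8
```

Run:
```python
from h import *
A=cur();print(A[:3,3],r.sense()["contact_force"]);f=grab("wrist","w27");tongue(f)
plan(A,covtool([3,0,2.5],15),3);b=blobs(f,(0,0,0),(179,255,38),100)
for a,c,bx in b[:4]: print("black",a,c.round(),bx.round().tolist())
look()
```

```text
[529.96563954  43.52768428 122.33378362] [ 0.11570647 -0.58934123 -3.0184871 ]
tip [24.5  0.4  4.9] [  0.04 -15.04   0.02]
est corners [[276.5, 100.0], [369.1, 100.1]]
up col HSV [(92, 13, 184, 68), (95, 12, 173, 68), (98, 12, 200, 93), (101, 13, 242, 230), (104, 13, 244, 230), (107, 13, 244, 230), (110, 13, 244, 230), (113, 13, 243, 230), (116, 14, 249, 229), (119, 13, 246, 229)]
row HSV L [(252, 13, 182, 137), (256, 13, 181, 142), (260, 13, 182, 137), (264, 13, 182, 132), (268, 13, 182, 137), (272, 14, 182, 143), (276, 12, 220, 198), (280, 14, 244, 230), (284, 13, 244, 230)]
3 rows dp [ 0.174 -0.002 -0.029] turn [ 0.002 -0.001  0.001]
black 51752 [322. 342.] [[22.0, 224.0], [622.0, 224.0], [622.0, 399.0], [22.0, 399.0]]
black 4230 [322.  66.] [[251.0, 51.0], [392.0, 51.0], [392.0, 81.0], [251.0, 81.0]]
black 198 [ 40. 353.] [[27.0, 349.0], [38.0, 338.0], [52.0, 352.0], [41.0, 362.0]]
black 114 [279. 256.] [[272.0, 261.0], [277.0, 247.0], [286.0, 250.0], [281.0, 264.0]]
orange 9801 [318.7 102.7] [[218.0, 50.0], [425.0, 50.0], [425.0, 135.0], [218.0, 135.0]]
tip est px [322.8  99.7] tip corners est [[276.5, 99.6], [369.1, 99.7]]
bar edge est px [[253.9, 81.0], [390.5, 81.2]] bar back [[250.6, 51.3], [393.9, 51.6]]
```

Tongue and bar both match the estimates within 1 px, so I insert the tongue.

Call:
{"name": "play_rows", "arguments": {
  "rows": [
    {"dp":[0.17,0,-0.03],"turn":[0,0,0],"fingers":1},
    {"dp":[0.17,0,-0.03],"turn":[0,0,0],"fingers":1},
    {"dp":[0.17,0,-0.03],"turn":[0,0,0],"fingers":1},
    {"dp":[0,0,0],"turn":[0,0,0],"fingers":1},
    {"dp":[0,0,0],"turn":[0,0,0],"fingers":1}
  ]
}}

```text
clock: 42.55
eef_pos: [508.4, 45.3, 119.8]
tcp_rot: [3.14, 0.262, 3.064]
contact_force: [0.3, 1.0, -2.9]
opening: 0.246
grasp_force: 99.9
```

Run:
```python
from h import *
A=cur();print(A[:3,3],r.sense()["contact_force"],r.sense()["grasp_force"]);print(*tipnow())
plan(A,covtool([3,0,2],15),1)
B=covtool([3,0,2],15)
for th in(10,5,0): B=plan(B,covtool([3,0,.5],th),2)
```

```text
[508.3644208   45.31431979 119.81510564] [ 0.30086978  1.00215905 -2.92388531] 99.92927312850952
[2.27794997 0.329294   2.11608199] [  0.02241743 -14.95213766   0.05098452]
1 rows dp [-0.015 -0.009  0.006] turn [ 0.006 -0.008  0.008]
2 rows dp [-0.09  -0.     0.114] turn [-0.     0.417  0.001]
2 rows dp [-0.094 -0.     0.096] turn [-0.     0.417  0.001]
2 rows dp [-0.094 -0.     0.096] turn [-0.     0.417  0.001]
```

Hooked: the tip reads (2.3, 0.3, 2.1) at 15° tilt. Now I swing down slowly.

Call:
{"name": "play_rows", "arguments": {
  "rows": [
    {"dp":[0,0,0],"turn":[0,0,0],"fingers":1},
    {"dp":[-0.09,0,0.11],"turn":[0,0.417,0],"fingers":1},
    {"dp":[-0.09,0,0.11],"turn":[0,0.417,0],"fingers":1},
    {"dp":[-0.094,0,0.096],"turn":[0,0.417,0],"fingers":1},
    {"dp":[-0.094,0,0.096],"turn":[0,0.417,0],"fingers":1}
  ]
}}

```text
clock: 42.97
eef_pos: [527.3, 44.0, 106.5]
tcp_rot: [3.139, 0.086, 3.064]
contact_force: [0.2, 0.1, -3.3]
opening: 0.245
grasp_force: 99.9
```

Call:
{"name": "play_rows", "arguments": {
  "rows": [
    {"dp":[0,0,0],"turn":[0,0,0],"fingers":1},
    {"dp":[0,0,0],"turn":[0,0,0],"fingers":1}
  ]
}}

```text
clock: 43.13
eef_pos: [527.2, 43.8, 106.1]
tcp_rot: [3.14, 0.088, 3.064]
contact_force: [-0.2, -0.3, -3.6]
opening: 0.244
grasp_force: 99.8
```

Run:
```python
from h import *
A=cur();print(A[:3,3],r.sense()["contact_force"],r.sense()["grasp_force"]);print(*tipnow())
plan(A,covtool([3,0,0],0),3)
```

```text
[527.24514373  43.79068181 106.12071671] [-0.22061303 -0.29732967 -3.64303641] 99.82828974723816
[3.52099751 0.29116076 0.48928342] [ 0.01164831 -5.00253875  0.03405172]
3 rows dp [-0.059 -0.003  0.068] turn [0.001 0.278 0.002]
```

Call:
{"name": "play_rows", "arguments": {
  "rows": [
    {"dp":[-0.06,0,0.068],"turn":[0,0.278,0],"fingers":1},
    {"dp":[-0.06,0,0.068],"turn":[0,0.278,0],"fingers":1},
    {"dp":[-0.06,0,0.068],"turn":[0,0.278,0],"fingers":1},
    {"dp":[0,0,0],"turn":[0,0,0],"fingers":1},
    {"dp":[0,0,0],"turn":[0,0,0],"fingers":1}
  ]
}}

```text
clock: 43.55
eef_pos: [534.2, 43.4, 98.8]
tcp_rot: [3.14, 0.002, 3.064]
contact_force: [1.5, 0.3, -1.0]
opening: 0.243
grasp_force: 100.2
```

Run:
```python
from h import *
A=cur();print(A[:3,3],r.sense()["contact_force"],r.sense()["grasp_force"]);print(*tipnow())
```

```text
[534.23598291  43.35514329  98.79540486] [ 1.46789097  0.30912056 -1.00110575] 100.16196012496948
[2.56591224 0.34104616 0.26392307] [ 0.00527404 -0.05352833  0.06935446]
```

Call:
{"name": "play_rows", "arguments": {
  "rows": [
    {"dp":[0,0,0.04],"turn":[0,0,0],"fingers":1},
    {"dp":[0,0,0],"turn":[0,0,0],"fingers":1},
    {"dp":[0,0,0],"turn":[0,0,0],"fingers":0.6},
    {"dp":[0,0,0],"turn":[0,0,0],"fingers":0.3},
    {"dp":[0,0,0],"turn":[0,0,0],"fingers":0.3}
  ]
}}

```text
clock: 43.97
eef_pos: [533.8, 43.3, 97.2]
tcp_rot: [3.14, 0.001, 3.064]
contact_force: [-0.4, -0.8, -0.0]
opening: 0.663
grasp_force: 0.0
```

Call:
{"name": "play_rows", "arguments": {
  "rows": [
    {"dp":[0,0,-0.5],"turn":[0,0,0],"fingers":0.3},
    {"dp":[0,0,-0.9],"turn":[0,0,0],"fingers":0.3},
    {"dp":[0,0,-0.9],"turn":[0,0,0],"fingers":0.3},
    {"dp":[0.3,0,-0.9],"turn":[0,0,0],"fingers":0.3},
    {"dp":[0.3,0,-0.9],"turn":[0,0,0],"fingers":0.3}
  ]
}}

```text
clock: 44.38
eef_pos: [509.8, 44.7, 262.4]
tcp_rot: [3.14, 0.0, 3.064]
contact_force: [0.8, 0.7, 1.2]
opening: 0.703
grasp_force: 0.0
```

Call:
{"name": "play_rows", "arguments": {
  "rows": [
    {"dp":[0.3,0,-0.9],"turn":[0,0,0],"fingers":0.3},
    {"dp":[0,0,0],"turn":[0,0,0],"fingers":0.3},
    {"dp":[0,0,0],"turn":[0,0,0],"fingers":0.3},
    {"dp":[0,0,0],"turn":[0,0,0],"fingers":0.3}
  ]
}}

```text
clock: 44.72
eef_pos: [497.9, 45.6, 296.6]
tcp_rot: [3.14, 0.0, 3.064]
contact_force: [-0.2, -0.5, -0.3]
opening: 0.697
grasp_force: 0.0
```

Run:
```python
from h import *
A=cur();s=r.sense();print(A[:3,3],s["contact_force"]);f=grab("wrist","w30")
b=blobs(f,(65,40,180),(90,255,255),200);sh(f,"top",b,82,1);print(b[0][2].round().tolist())
C=MARK+[0,0,72]
print("est top corners",[pix(f,C+RB@np.array([x,y,0])).round().tolist() for x in(-60,60) for y in(-60,60)])
o=blobs(f,(6,225,200),(20,255,255),20)
for a,c,bx in o[:2]: print("or",a,c,bx.round().tolist())
print("tongue visible est",[pix(f,SLOT+RB@np.array([x,y,z])).round().tolist() for x,z in((10,19),(28.5,5)) for y in(-35,35)])
for n,lo,hi in(("y",(18,120,60),(32,255,255)),("r",(0,150,60),(5,255,255)),("g",(45,120,40),(64,255,220))):
    for x in blobs(f,lo,hi,30)[:3]: print(n,x[0],ray(f,*x[1],16)[:2].round())
```

```text
[497.93659357  45.64512538 296.58135553] [-0.20459518 -0.45131564 -0.32042425]
top 8130 [322.6 205.4] mid [530.6  43.5] boxmid [534.   43.2] size 118.8 117.9 yaw 3.11
[[275.0, 162.0], [370.0, 162.0], [370.0, 250.0], [275.0, 250.0]]
est top corners [[274.0, 161.0], [371.0, 162.0], [278.0, 250.0], [366.0, 251.0]]
or 218 [322.25229358 153.14678899] [[299.0, 150.0], [345.0, 150.0], [345.0, 155.0], [299.0, 155.0]]
tongue visible est [[297.0, 144.0], [347.0, 144.0], [298.0, 156.0], [346.0, 156.0]]
y 907 [862. 549.]
y 279 [795. 431.]
y 112 [821. 479.]
r 252 [774.  -3.]
```

The cover's top face lies where a closed cover should be, within 1 px, and no caramels are left outside. I hand in.

```bash
python3 -c "
from rig import r
print(r.sign_off())"
```

```text
the job is handed in; nothing more can be done
None
```

I put all five caramels in the upturned dish on the mark and hooked and closed the cover flat over it, and the job is handed in at about 45 s; no verdict came back.

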